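Drive out a stuck hinge pin and take off the lever

TASK

The red lever is held in the grey clevis by a stuck brass hinge pin. Take the blue drift punch from its wooden cradle and with it drive the pin out from its plain end, headed side going outward, until the pin is clear of the lever (it stays caught in the far cheek). Then put the punch back in its cradle and lift the lever out and lay it in the aluminium parts tray, without disturbing the loose things standing about.

Things in the scene. Friction and masses are not known exactly. Their poses are not given: they have to be found in the camera images.
- fixture: Grey bracket fixed to the bench. Origin on the bench below the middle of the lever's eye. The pin's axis is along the fixture's x, 80 mm up. Two cheeks (x -21 to -11 near, 11 to 21 far; y -18 to 18; tops at 102 mm) have 15 mm bores on that axis. Base 12 mm thick, x -31 to 31, y -136 to 30. The lever lies along -y on a saddle between the cheeks and a rest at y -107 to -91; open below between.
- bore_mouth (a point): Centre of the bore's mouth on the outer face of the near cheek (fixture x = -21, y = 0, z = 80 mm): the side from which the pin is driven. Axes parallel to the fixture's.
- pin (a joint): Travel of the brass hinge pin toward the fixture's +x, m: 0 = head against far cheek; 0.040 = hard stop, still held in the far cheek. Starts at 0 to 0.003. Lever free above 0.033; 0.034 or more is asked. Stuck: moves only under about 8 N along its axis (10 to 12 N at 40 mm/s), stays where left. 14 mm in diameter; head 22 mm wide, 6 mm thick, on the +x side.
- pin_end (a point): Centre of the pin's flat plain end, which faces the fixture's -x direction; it moves with the pin. At joint 0 it stands 3 mm out of the near cheek (fixture x = -24 mm); at 0.034 it is at x = +10 mm, inside the far cheek.
- lever: Lever bar with a red plastic cover (own y -65 to 25 mm) and a bare steel eye end (to y = 65), 18 mm thick (x), 30 mm high (z), about 0.22 kg. Origin at the bar's middle. Starts level, axes parallel to the fixture's, origin at fixture (0, -47, 80) mm. 17 mm pin hole along x at y = +47. With pin and punch out of the hole it lifts straight up.
- lever_eye (a point): Centre of the lever's pin hole (lever y = +47 mm).
- lever_tail (a point): Point on the lever's middle line, 5 mm from its red tail end (lever y = -60 mm).
- punch: Drift punch: round blue handle 18 mm in diameter, 100 mm long (own x -50 to 50), 22 mm cap at the back (x -58 to -50), steel nose 8 mm in diameter from x = 50 to 110 mm. Origin on its axis at the handle's middle; +x points to the nose tip; roll about x is arbitrary. 0.16 kg, balanced near the origin. Starts lying level in the cradle.
- punch_tip (a point): Centre of the flat end of the punch's nose (punch x = +110 mm).
- cradle: Fixed wooden cradle, 96 mm (x) by 50 mm (y); origin under its centre on the bench. Two 8 mm thick V posts at x = -36 and 36 mm, 50 mm high, 35 mm wide; base 10 mm thick; the space between the posts is free. The punch lies in the Vs along the cradle's x, its axis 46 mm above the bench, its origin above the cradle's origin, nose to +x.
- tray: Fixed shallow aluminium parts tray with a black liner, outside 105 mm (x) by 165 mm (y), walls 4 mm thick and 16 mm high, floor 4 mm above the bench; origin under its centre on the bench. The lever fits along the tray's y axis, either way round.
- puffer: Orange-red rubber blower bulb lying on the bench, 42 x 88 x 42 mm, loose; leave it where it is (within 30 mm).
- loupe: Black eye loupe standing on the bench, 34 mm wide, 30 mm high, loose; leave it where it is (within 30 mm).
- cutters: Black-handled pliers lying on the bench, 31 x 89 x 9 mm, loose; leave them where they are (within 30 mm).
There are look-alikes about, which are no part of the job. There is more than one size of the cradle; the job needs the larger.

How it is judged:
By the outcome, as a careful person would: the job done as asked, in the order asked, and still so for the second after the job is handed in, with the robot touching nothing.
It also fails if it takes over 64 s, if anything falls off the work surface, if the arm or the gripper's body presses on something with over 40 N, if the wrist force passes 120 N, or if a joint passes its speed limit or range.

ROBOT

A 6-joint arm with a two-finger parallel gripper is mounted at the origin on the work surface; the furniture and walls round the work are solid. World frame = base frame: x ahead of the robot, y to its left, z up, the work surface at z = 0. Lengths are in m, angles in rad, forces in N, time in s.
With the tool pointing down it reaches from about 0.425 to 0.95 m from the base axis. Payload 3.5 kg.
Tool frame: the origin (TCP) lies between the finger pads; the fingertips stand 17 mm ahead of it and the grasp point (between the pads) lies 2 mm behind it; z points along the fingers, y is the direction in which the jaws open and shut (so a half turn about z gives the same grasp; the last joint's range is limited). The gripper opens to 85 mm and grips with 20 to 120 N. Pads are 22 mm wide; open, the fingers measure 114 mm over their backs; the gripper's body (76 mm by 85 mm) begins 54 mm behind the grasp point. The pads swing forward as they close: fully open they stand 13 mm farther back than shut.
Start: joints at [-0.15, 0.286, 1.577, -0, 1.279, -0.15], TCP at [0.675, 0, 0.218] pointing down, gripper open.
Joint ranges: [-2.77, 2.77], [-0.9, 2.22], [0.21, 2.48], [-1.53, 4.67], [0.24, 2.81], [-2.84, 2.84]. Speed limits (rad/s): [2.79, 2.79, 3.14, 3.14, 3.14, 3.14].

INTERFACE

Orientations are given as a unit quaternion [x, y, z, w].
In Python, from plant import ctrl gives the robot as it stands.
- The arm moves only by the tool carry_out, never from a script. Its argument "commands" is a list of rows, each an object with "delta_pos": the shift along the tool's x, y, z in m, a list of three; "delta_rot": the turn, a rotation vector about the tool's x, y, z in rad, a list of three; "claw": the opening in per cent of the stroke, from 0 (shut) to 100 (fully open). A call has 1 to 8 rows; each row is the pose to reach, as a shift and turn from the pose measured when the call began, along the tool's axes at that moment; what a row does not reach only later rows make up. A row lasts 1/12 s, in which the tool goes at most 41.7 mm and 7.16 degrees, less where a joint would pass 70% of its speed; a pose out of reach is approached as far as the arm can. A call with a gripper value outside its range is refused whole. The fingers move at their own pace and stop on an object; "force" is the grip in N (left out, the last holds). Time passes only in rows, so rows that repeat a pose let the fingers close. It gives the time, the measured TCP pose, the force and the opening at its end, in the units of the state.
- ctrl.get_state(): the state, without advancing time (a new reading comes with each control period).
- ctrl.read_camera(name): name is "scene" or "side" or "wrist"; returns (picture, depth): 400x640x3 uint8, red, green, blue; 400x640 float32, m along the optical axis (not along the pixel's ray), 0 where there is no reading.
- ctrl.camera_info(name): a dict with "fx", "fy", "cx", "cy" (pixels), "k1" (the pictures are not rectified: a ray, as slopes to the right and down, at radius r is drawn at 1 + k1 r^2 times it, then the intrinsics apply), "rvec" (rotation vector, rad) and "tvec" (3), from world to camera coordinates, as OpenCV has them; the wrist camera has in their place "mount" (4x4, takes a point from camera to tool coordinates, whose origin is the TCP and whose axes are the flange's). Camera axes: x right, y down, z forward; pixel columns grow to the right and rows downward; lengths in m; the calibration is good to about 2 mm. A picture is of the moment at which its call begins: read the wrist's pose just before it. camera_info takes no time and is no camera call.
- ctrl.sign_off(): hands the job in, once; it reports no verdict.
The state is a dict: "time": time; "qpos": joint angles; "dq": joint speeds; "joint_efforts": joint torques, N m; "eef_pos": TCP position; "tcp_rot": TCP orientation; "contact_force": force on the tool from outside, world axes, zero at the start; "wrist_torque": the same for the moment, N m; "opening": opening from 0.0 (shut) to 1.0 (fully open).
Only numpy, scipy, OpenCV 4.12 (cv2) and the standard library are available. Lean on these libraries where they do the work, as an engineer would, in place of code of your own. Each camera call takes 0.05 s, during which the arm holds its last target.

## Working session

There is one attempt and no reset: what is moved stays moved. The work goes in short steps, Python scripts to look and compute and a tool call to move; the robot and the scene stay as the last step left them, time stands still between calls to the robot, and variables do not carry over. Pictures are saved under pics/ and viewed, and the job is handed in when it is done.

Besides the shell and the picture viewer there is one more tool, called after ">>>" by a JSON object that holds its "api" and its "payload", one argument or row to a line. carry_out: Moves the arm, as the interface text tells. Its arguments: {"type":"object","properties":{"commands":{"type":"array"},"force":{"type":"number"}},"required":["commands"]}

```bash
ls; mkdir -p pics; cat > h.py <<'E'
import numpy as np, cv2
from scipy.spatial.transform import Rotation as R
from plant import ctrl
def T_wc(name, st=None):
    ci=ctrl.camera_info(name)
    if 'mount' in ci:
        st=st or ctrl.get_state()
        T=np.eye(4);T[:3,:3]=R.from_quat(st['tcp_rot']).as_matrix();T[:3,3]=st['eef_pos']
        return ci,T@np.array(ci['mount'])
    Rm=R.from_rotvec(np.array(ci['rvec']).ravel()).as_matrix();t=np.array(ci['tvec']).ravel()
    T=np.eye(4);T[:3,:3]=Rm.T;T[:3,3]=-Rm.T@t
    return ci,T
def slopes(ci,uv):
    uv=np.atleast_2d(np.array(uv,float))
    d=np.stack([(uv[:,0]-ci['cx'])/ci['fx'],(uv[:,1]-ci['cy'])/ci['fy']],1)
    s=d.copy()
    for _ in range(20):
        s=d/(1+ci['k1']*(s**2).sum(1,keepdims=True))
    return s
def onplane(cam,uv,z):
    ci,T=cam; s=slopes(ci,uv); r=np.c_[s,np.ones(len(s))]@T[:3,:3].T
    return T[:3,3]+r*((z-T[2,3])/r[:,2])[:,None]
def deproj(cam,uv,dep):
    ci,T=cam; s=slopes(ci,uv); d=np.array([dep[int(round(v)),int(round(u))] for u,v in np.atleast_2d(uv)])
    return (np.c_[s,np.ones(len(s))]*d[:,None])@T[:3,:3].T+T[:3,3]
def cloud(cam,dep):
    v,u=np.mgrid[0:400,0:640]
    ci,T=cam; s=slopes(ci,np.c_[u.ravel(),v.ravel()])
    P=(np.c_[s,np.ones(len(s))]*dep.ravel()[:,None])@T[:3,:3].T+T[:3,3]
    P=P.reshape(400,640,3).copy(); P[dep<=0]=np.nan
    return P
def proj(cam,P):
    ci,T=cam; P=np.atleast_2d(P); c=(P-T[:3,3])@T[:3,:3]; s=c[:,:2]/c[:,2:]
    s=s*(1+ci['k1']*(s**2).sum(1,keepdims=True))
    return np.c_[s[:,0]*ci['fx']+ci['cx'],s[:,1]*ci['fy']+ci['cy']]
def shot(name,tag):
    st=ctrl.get_state(); cam=T_wc(name,st); p,d=ctrl.read_camera(name)
    np.savez(f'{tag}.npz',p=p,d=d,T=cam[1]); cv2.imwrite(f'pics/{tag}.png',p[:,:,::-1]); return cam,p,d
def load(name,tag):
    z=np.load(f'{tag}.npz'); return (ctrl.camera_info(name),z['T']),z['p'],z['d']
def crop(p,x0,y0,x1,y1,k,f):
    cv2.imwrite('pics/'+f,cv2.resize(p[y0:y1,x0:x1,::-1],None,fx=k,fy=k,interpolation=cv2.INTER_CUBIC))
E
python3 - <<'E'
from h import *
st=ctrl.get_state(); print(st)
for n in ['scene','side','wrist']:
    cam,p,d=shot(n,n+'0'); print(n,cam[0], cam[1].round(3).tolist(), (d>0).mean())
E
```

```text
pics
{'time': 0.0, 'qpos': array([-1.49962347e-01,  2.87157523e-01,  1.57817054e+00,  2.72298439e-05,
        1.27855952e+00, -1.49997974e-01]), 'dq': array([ 1.41971727e-03, -9.74625345e-08, -2.20724280e-03,  4.05227082e-04,
       -8.32692717e-04, -8.55093766e-04]), 'joint_efforts': array([-1.79628755e-04, -4.05981302e+01, -2.92628127e+01, -1.54224781e-04,
        5.81841552e-03,  3.74769741e-06]), 'eef_pos': array([6.74325626e-01, 1.63842344e-04, 2.16156120e-01]), 'tcp_rot': array([ 7.07096504e-01,  7.07116127e-01, -6.70545873e-04, -9.31240668e-04]), 'contact_force': array([-0.36085843,  0.25315026, -0.08506003]), 'wrist_torque': array([-0.01398578,  0.02545602, -0.03182247]), 'opening': 1.0007245487276413}
scene {'fx': 514.8627733217251, 'fy': 514.8627733217251, 'cx': 318.9160144856343, 'cy': 191.39413092191216, 'k1': -0.17165261286142802, 'rvec': array([ 2.10697194, -1.03612321,  0.43920012]), 'tvec': array([-0.34833734,  0.28882613,  1.11683946])} [[0.616, -0.536, 0.577, -0.275], [-0.788, -0.404, 0.465, -0.677], [-0.016, -0.741, -0.671, 0.958], [0.0, 0.0, 0.0, 1.0]] 0.996023437
[... 288 characters left out ...]
0.574, -0.817, 1.109], [-0.007, -0.819, -0.574, 0.91], [0.0, 0.0, 0.0, 1.0]] 0.9959609375
wrist {'fx': 336.87998214088947, 'fy': 336.87998214088947, 'cx': 314.62002053513174, 'cy': 198.93976799513, 'k1': -0.014132181125959185, 'mount': array([[ 7.96826642e-04, -9.47195230e-01, -3.20656452e-01,
         8.32204774e-02],
       [ 9.99999371e-01,  1.00772012e-03, -4.91746056e-04,
         1.23161919e-03],
       [ 7.88911476e-04, -3.20655859e-01,  9.47195438e-01,
        -1.56948948e-01],
       [ 0.00000000e+00,  0.00000000e+00,  0.00000000e+00,
         1.00000000e+00]])} [[1.0, 0.002, -0.003, 0.676], [0.001, -0.947, -0.32, 0.083], [-0.003, 0.32, -0.947, 0.373], [0.0, 0.0, 0.0, 1.0]] 0.995875
```

View pics/scene0.png

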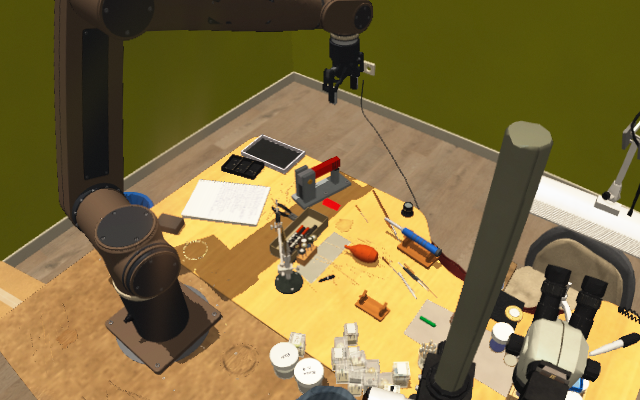

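View pics/side0.png

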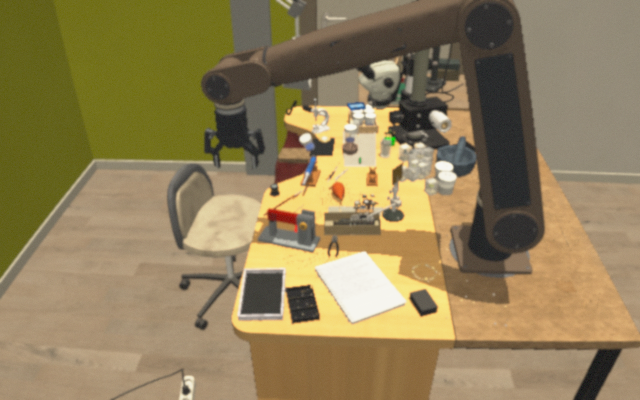

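View pics/wrist0.png

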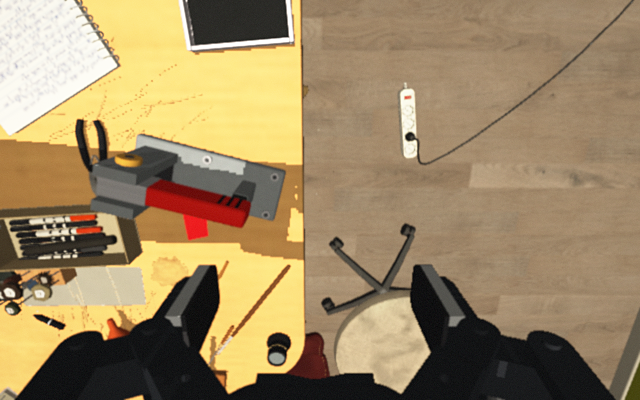

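```bash
python3 - <<'E'
from h import *
_,p,_=load('scene','scene0'); crop(p,230,130,480,330,3,'c1.png')
_,p,_=load('side','side0'); crop(p,220,90,460,330,3,'c2.png'); 
E
```

```text
(no output)
```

View pics/c1.png

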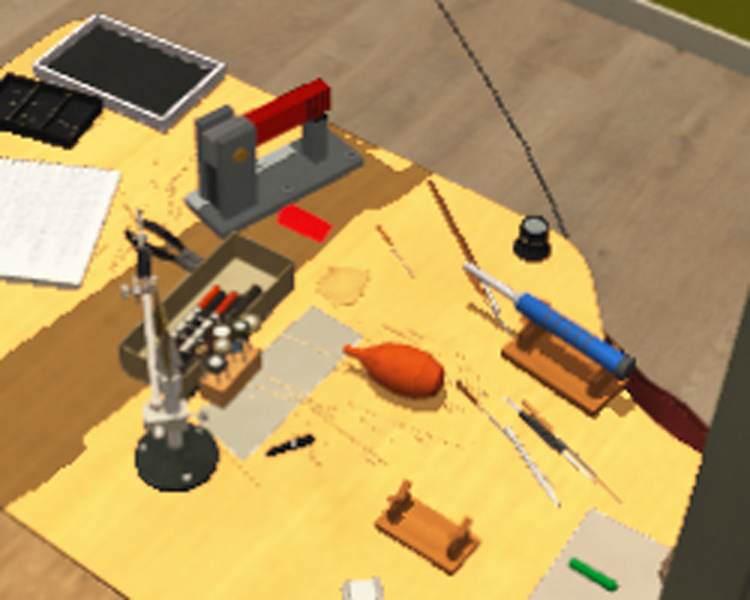

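```bash
python3 - <<'E'
from h import *
_,p,_=load('side','side0'); crop(p,220,130,460,330,3,'c2.png'); 
E
```

```text
(no output)
```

View pics/c2.png

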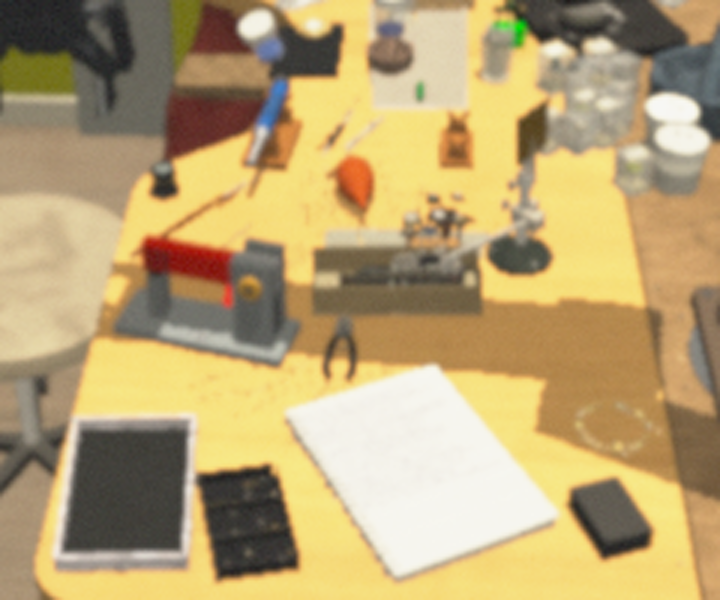

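```bash
python3 - <<'E'
from h import *
for n in ['scene','side','wrist']:
    cam,p,d=load(n,n+'0'); P=cloud(cam,d); hsv=cv2.cvtColor(p,cv2.COLOR_RGB2HSV)
    inb=(P[...,0]>0.3)&(P[...,0]<1.1)&(abs(P[...,1])<0.6)
    def rep(nm,m):
        m=m&inb
        k,lab,s,c=cv2.connectedComponentsWithStats(m.astype(np.uint8))
        for i in range(1,k):
            if s[i,4]>25:
                Q=P[lab==i]; Q=Q[np.isfinite(Q[:,0])]
                mu=np.median(Q,0); 
                xy=Q[:,:2]-Q[:,:2].mean(0); w,V=np.linalg.eigh(xy.T@xy)
                ang=np.degrees(np.arctan2(V[1,1],V[0,1])); ext=np.ptp(xy@V[:,1])
                print(n,nm,s[i].tolist(),c[i].round(),mu.round(4),'z',np.percentile(Q[:,2],[2,98]).round(4),'ang',ang.round(1),'ext',ext.round(4))
    H,S,V=hsv[...,0],hsv[...,1],hsv[...,2]
    rep('blue',(H>100)&(H<125)&(S>130)&(V>60)&(P[...,2]>0.02))
    rep('red',((H<5)|(H>174))&(S>180)&(V>60))
    rep('grey',(S<60)&(V>50)&(V<170)&(P[...,2]>0.095)&(P[...,2]<0.115))
    rep('brass',(H>12)&(H<28)&(S>140)&(P[...,2]>0.065)&(P[...,2]<0.1))
    rep('black',(V<70)&(P[...,2]<0.05)&(P[...,2]>-0.02))
E
```

```text
scene blue [402, 228, 36, 26, 230] [420. 240.] [ 0.5115 -0.3485  0.0523] z [0.044  0.0569] ang 82.4 ext 0.0991
scene red [312, 156, 28, 22, 290] [327. 166.] [ 0.5677 -0.0275  0.0892] z [0.0669 0.0966] ang 164.9 ext 0.0851
scene red [323, 198, 18, 13, 125] [331. 204.] [ 0.5304 -0.0687 -0.0012] z [-0.0049  0.0027] ang 85.9 ext 0.0558
scene red [440, 258, 25, 22, 172] [454. 269.] [ 0.6678 -0.4011 -0.1736] z [-0.1885 -0.1421] ang 103.0 ext 0.0769
scene grey [296, 165, 19, 15, 122] [305. 172.] [ 0.4985 -0.0094  0.0994] z [0.0953 0.1045] ang 71.3 ext 0.0467
scene black [246, 138, 54, 30, 799] [272. 153.] [0.5981 0.2039 0.0036] z [-0.0009  0.0079] ang 94.4 ext 0.1506
scene black [222, 155, 42, 24, 644] [243. 167.] [0.4969 0.2314 0.0034] z [-0.0029  0.0145] ang 102.0 ext 0.1167
scene black [331, 172, 8, 12, 75] [334. 178.] [ 0.5908 -0.0378  0.0328] z [0.0145 0.0486] ang 110.3 ext 0.0214
scene black [297, 186, 18, 17, 179] [306. 194.] [ 0.4885 -0.0202  0.0325] z [0.0125 0.0493] ang 115.4 ext 0.0476
scene black [278, 204, 13, 10, 34] [284. 208.] [0.4354 0.0127 0.0073] z [0.004  0.0115] ang 82.
[... 3067 characters left out ...]
0.0079 0.0113] ang -176.9 ext 0.0241
wrist black [18, 233, 99, 27, 1564] [ 67. 245.] [ 0.381 -0.098  0.011] z [0.0062 0.0157] ang -174.2 ext 0.1287
wrist black [38, 273, 14, 14, 75] [ 46. 278.] [ 0.3726 -0.1221  0.0457] z [0.027  0.0475] ang -176.5 ext 0.0337
wrist black [7, 275, 14, 8, 58] [ 15. 277.] [ 0.3374 -0.1213  0.0466] z [0.0413 0.0498] ang 145.5 ext 0.0113
wrist black [34, 315, 16, 8, 64] [ 42. 318.] [ 0.3142 -0.2075  0.0069] z [0.0046 0.0093] ang 155.8 ext 0.0201
wrist black [50, 320, 15, 9, 77] [ 57. 324.] [ 0.3319 -0.2169  0.0076] z [0.0041 0.0097] ang 151.5 ext 0.017
wrist black [268, 333, 22, 25, 350] [279. 343.] [ 0.6279 -0.2378  0.0111] z [0.0033 0.0311] ang 167.3 ext 0.0296
```

```bash
python3 - <<'E'
from h import *
Q=[]
for n in ['scene','side','wrist']:
    cam,p,d=load(n,n+'0'); P=cloud(cam,d).reshape(-1,3); Q.append(P[np.isfinite(P[:,0])])
Q=np.vstack(Q); Q=Q[(Q[:,2]<0.2)]
xs=np.arange(0.28,0.72,0.02); ys=np.arange(0.32,-0.5,-0.02)
print('y\\x ',' '.join(f'{x*100:3.0f}' for x in xs))
for y in ys:
    row=[]
    for x in xs:
        m=(abs(Q[:,0]-x)<.01)&(abs(Q[:,1]-y)<.01)
        row.append(f'{np.percentile(Q[m,2],97)*1000:3.0f}' if m.sum()>3 else '  .')
    print(f'{y*100:4.0f} ',' '.join(row))
E
```

```text
y\x   28  30  32  34  36  38  40  42  44  46  48  50  52  54  56  58  60  62  64  66  68  70
  32    1   2   2   2   1   1   2   2   2   2   2   2   3   2   2   1   2   1  -0 -896 -896 -895
  30    3   3   3   2   4   4   4   3   3   3   4  15  12   4   3   4   4   3   3  -0 -897 -897
  28    1   1   1   2  11  12   1  -0   1  12  12  11  10  13  15  15  16  16  19   1 -898 -896
  26    3   6  13  14  14  15  13   2   8  16   5  10  15  17   7   8   8   9  19   2 -896 -895
  24   13  14  16  15  14  14  15   2   2  15  14  12  16  18   8   8   7   7  17   3 -896 -898
  22   15  15  15  14  14  15  15  15   3  14  12  14  14  18   9   7   8   8  18   1 -895 -896
  20   14  15  15  14  14  15  15  15   3  14  13  11   5  18   8   8   8   9  16   2 -896 -896
  18   14  14  14  14  14  15  14  14  15   4  16  16  16  18   8   8   8   9  18   2 -896 -895
  16   14  14  15  15  15  14  14  14  14   7   4   1   2  18  16   7   7   7  17  17 -895 -896
  14   14  14  14  15  14  14  14  14  14  14   1   1   2  17  17   7   7   7  16  17 -896 -897
  12    2  14  16  15  14  14  14  14  14  15 
[... 2251 characters left out ...]
 -124 -897
 -36    3  12  26   9   3   4   3   9   9  10  10  54  58  10   4   .   .   . -131 -134 -136 -897
 -38    3  32  33   6   3   2   7   9   9   5  12  55  59   .   .   .   . -900 -146 -147 -153 -897
 -40    3   3   2   3   3   4   8   3   6   2   7  57  58  12   .   .   . -897 -162 -167 -164 -166
 -42    4   3   3   3   4   4   4   5   6   4   2   3   0   .   .   .   . -899 -897 -176 -174 -178
 -44    4   5   6   6   9   5   5   3   4   4   3   3   .   .   .   .   . -898 -178 -180 -183 -185
 -46    3   5   5   6  12   4   5   3   4   4   5   4   .   .   .   .   . -897 -193 -191 -192 -194
 -48   40   4   4   7  11   6   5   4   4   2   4   4   .   1   1  -1  -1  -1  -5 -211 -224 -216
```

>>> {"api": "carry_out", "payload": {
  "commands": [
    {"delta_pos": [-0.03, -0.014, 0.0], "delta_rot": [0, 0, 0.02], "claw": 100},
    {"delta_pos": [-0.065, -0.03, 0.0], "delta_rot": [0, 0, 0.04], "claw": 100},
    {"delta_pos": [-0.1, -0.047, 0.0], "delta_rot": [0, 0, 0.06], "claw": 100},
    {"delta_pos": [-0.135, -0.063, 0.0], "delta_rot": [0, 0, 0.08], "claw": 100},
    {"delta_pos": [-0.17, -0.079, 0.0], "delta_rot": [0, 0, 0.1], "claw": 100},
    {"delta_pos": [-0.205, -0.096, 0.01], "delta_rot": [0, 0, 0.12], "claw": 100},
    {"delta_pos": [-0.24, -0.112, 0.02], "delta_rot": [0, 0, 0.13], "claw": 100},
    {"delta_pos": [-0.27, -0.126, 0.03], "delta_rot": [0, 0, 0.13], "claw": 100}
  ]
}}

```text
time: 0.82
eef_pos: [0.5471, -0.2719, 0.1863]
tcp_rot: [0.752, 0.659, -0.001, -0.0]
contact_force: [1.3, -0.1, -0.5]
opening: 1.001
```

```bash
python3 - <<'E'
from h import *
st=ctrl.get_state(); print(st['eef_pos'],st['tcp_rot'],st['dq'].round(3))
cam,p,d=shot('wrist','w1'); 
P=cloud(cam,d)
E
```

```text
[ 0.54708161 -0.2718777   0.18628001] [ 7.51882335e-01  6.59296736e-01 -7.30565550e-04 -4.83200550e-04] [-0.64   0.114  0.107  0.008 -0.215 -0.644]
```

View pics/w1.png

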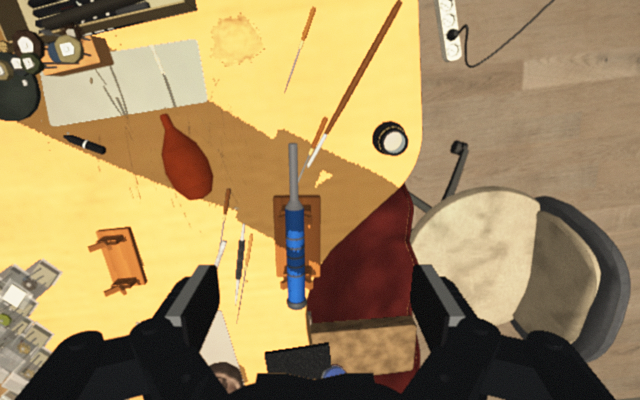

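```bash
cat > punch.py <<'E'
from h import *
def meas(tag,z=0.046):
    cam,p,d=load('wrist',tag); P=cloud(cam,d); hsv=cv2.cvtColor(p,cv2.COLOR_RGB2HSV)
    H,S,V=[hsv[...,i] for i in range(3)]
    m=((H>100)&(H<125)&(S>130)&(V>50)&(P[...,2]>0.02)).astype(np.uint8)
    k,lab,s,c=cv2.connectedComponentsWithStats(cv2.morphologyEx(m,cv2.MORPH_CLOSE,np.ones((5,5))))
    i=1+np.argmax(s[1:,4]); cs,_=cv2.findContours((lab==i).astype(np.uint8),cv2.RETR_EXTERNAL,cv2.CHAIN_APPROX_NONE)
    r=cv2.minAreaRect(cs[0]); box=cv2.boxPoints(r); print('rect',r, s[i])
    W=onplane(cam,box,z); 
    o=np.argsort(-W[:,1]); f=W[o[:2]].mean(0); b=W[o[2:]].mean(0); ax=(f-b)[:2]; 
    print('front',f.round(4),'back',b.round(4),'len',np.linalg.norm(ax).round(4),'width',np.linalg.norm(W[o[0]]-W[o[1]]).round(4),'yaw',np.degrees(np.arctan2(ax[1],ax[0])).round(2),'mid',((f+b)/2).round(4))
    return cam,p,d,P,m
if __name__=='__main__':
    import sys
    tag=sys.argv[1]
    if len(sys.argv)>2: 
        st=ctrl.get_state(); print(st['eef_pos'].round(4),st['dq'].round(3)); shot('wrist',tag)
    cam,p,d,P,m=meas(tag)
    Q=P[m>0]; print('ztop',np.nanpercentile(Q[:,2],[5,50,98]).round(4))
E
python3 punch.py w1; python3 punch.py w2 s
```

```text
rect ((294.9622497558594, 255.97073364257812), (92.19868469238281, 17.445819854736328), 89.14490509033203) [ 286  210   19   93 1516]
front [ 0.5251 -0.2975  0.046 ] back [ 0.5112 -0.3991  0.046 ] len 0.1025 width 0.0164 yaw 82.21 mid [ 0.5182 -0.3483  0.046 ]
ztop [0.0507 0.0541 0.0562]
[ 0.5439 -0.276   0.1834] [0.067 0.006 0.004 0.044 0.045 0.118]
rect ((298.2587890625, 252.95657348632812), (94.25180053710938, 17.285263061523438), 88.8982925415039) [ 289  206   19   95 1574]
front [ 0.5249 -0.2971  0.046 ] back [ 0.5113 -0.3995  0.046 ] len 0.1033 width 0.0161 yaw 82.41 mid [ 0.5181 -0.3483  0.046 ]
ztop [0.0505 0.0541 0.056 ]
```

```bash
cat > dl.py <<'E'
from h import *
import sys
# usage: dl.py x y z yaw_deg(of tool x), tool pointing down
def dl(x,y,z,yaw):
    st=ctrl.get_state(); R0=R.from_quat(st['tcp_rot']); a=np.radians(yaw)
    Rt=R.from_matrix(np.array([[np.cos(a),np.sin(a),0],[np.sin(a),-np.cos(a),0],[0,0,-1]]))
    dp=R0.inv().apply(np.array([x,y,z])-st['eef_pos']); dr=(R0.inv()*Rt).as_rotvec()
    m=R0.as_matrix()
    print('t',round(st['time'],2),'at',st['eef_pos'].round(4),'yaw',np.degrees(np.arctan2(m[1,0],m[0,0])).round(2),'F',st['contact_force'].round(1),'op',round(st['opening'],3))
    print('dpos',dp.round(4),'drot',dr.round(4))
if __name__=='__main__': dl(*map(float,sys.argv[1:5]))
E
python3 dl.py .518 -.348 .1 82.3;python3 dl.py .518 -.348 .044 82.3
```

```text
t 0.92 at [ 0.5452 -0.2732  0.184 ] yaw 82.23 F [ 0.3  1.7 -0.1] op 0.998
dpos [-0.0778 -0.0163  0.084 ] drot [-0.0062 -0.0008 -0.0013]
t 0.92 at [ 0.5452 -0.2732  0.184 ] yaw 82.23 F [ 0.3  1.7 -0.1] op 0.998
dpos [-0.0779 -0.016   0.14  ] drot [-0.0062 -0.0008 -0.0013]
```

>>> {"api": "carry_out", "payload": {
  "commands": [
    {"delta_pos": [-0.035, -0.007, 0.0], "delta_rot": [0, 0, 0], "claw": 100},
    {"delta_pos": [-0.065, -0.013, 0.015], "delta_rot": [0, 0, 0], "claw": 100},
    {"delta_pos": [-0.078, -0.016, 0.04], "delta_rot": [-0.006, 0, 0], "claw": 100},
    {"delta_pos": [-0.078, -0.016, 0.07], "delta_rot": [-0.006, 0, 0], "claw": 100},
    {"delta_pos": [-0.078, -0.016, 0.1], "delta_rot": [-0.006, 0, 0], "claw": 100},
    {"delta_pos": [-0.078, -0.016, 0.12], "delta_rot": [-0.006, 0, 0], "claw": 100},
    {"delta_pos": [-0.078, -0.016, 0.12], "delta_rot": [-0.006, 0, 0], "claw": 60},
    {"delta_pos": [-0.078, -0.016, 0.12], "delta_rot": [-0.006, 0, 0], "claw": 60}
  ]
}}

```text
time: 1.58
eef_pos: [0.5177, -0.3469, 0.0628]
tcp_rot: [0.753, 0.658, 0.0, -0.002]
contact_force: [1.3, 0.1, 0.8]
opening: 0.751
```

```bash
python3 dl.py .518 -.348 .044 82.3; python3 punch.py w3 s
```

```text
t 1.58 at [ 0.5177 -0.3469  0.0628] yaw 82.26 F [1.3 0.1 0.8] op 0.751
dpos [-0.0011  0.0005  0.0188] drot [-0.0027 -0.0029 -0.0007]
[ 0.5177 -0.3469  0.0628] [-0.    -0.042 -0.053  0.    -0.005 -0.002]
rect ((313.5, 234.0), (170.0, 33.0), 90.0) [ 297  149   34  171 5054]
front [ 0.5251 -0.2955  0.046 ] back [ 0.5108 -0.4004  0.046 ] len 0.1058 width 0.0171 yaw 82.24 mid [ 0.518  -0.3479  0.046 ]
ztop [0.0504 0.0541 0.056 ]
```

View pics/w3.png

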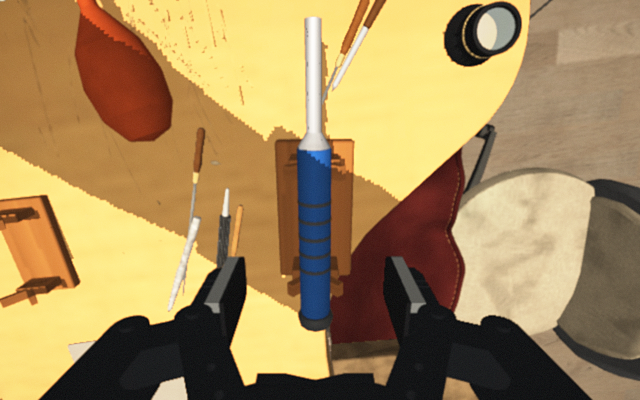

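>>> {"api": "carry_out", "payload": {
  "commands": [
    {"delta_pos": [-0.001, 0.0005, 0.012], "delta_rot": [-0.003, -0.003, 0], "claw": 60},
    {"delta_pos": [-0.001, 0.0005, 0.018], "delta_rot": [-0.003, -0.003, 0], "claw": 50},
    {"delta_pos": [-0.001, 0.0005, 0.018], "delta_rot": [-0.003, -0.003, 0], "claw": 5},
    {"delta_pos": [-0.001, 0.0005, 0.018], "delta_rot": [-0.003, -0.003, 0], "claw": 5},
    {"delta_pos": [-0.001, 0.0005, 0.018], "delta_rot": [-0.003, -0.003, 0], "claw": 5},
    {"delta_pos": [-0.001, 0.0005, 0.018], "delta_rot": [-0.003, -0.003, 0], "claw": 5},
    {"delta_pos": [-0.001, 0.0005, 0.018], "delta_rot": [-0.003, -0.003, 0], "claw": 5},
    {"delta_pos": [-0.001, 0.0005, 0.018], "delta_rot": [-0.003, -0.003, 0], "claw": 5}
  ],
  "force": 90
}}

```text
time: 2.3
eef_pos: [0.5194, -0.3492, 0.0472]
tcp_rot: [0.753, 0.658, 0.0, 0.003]
contact_force: [-0.3, 0.1, -0.5]
opening: 0.05
```

```bash
python3 dl.py .518 -.348 .16 78
```

```text
t 2.3 at [ 0.5194 -0.3492  0.0472] yaw 82.26 F [-0.3  0.1 -0.5] op 0.05
dpos [ 0.0007 -0.0011 -0.1128] drot [0.0042 0.0028 0.0743]
```

```bash
python3 -c "
from h import *
shot('wrist','w4'); _,p,_=shot('scene','s4'); crop(p,330,180,530,330,4,'s4c.png')"
```

```text
(no output)
```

View pics/w4.png

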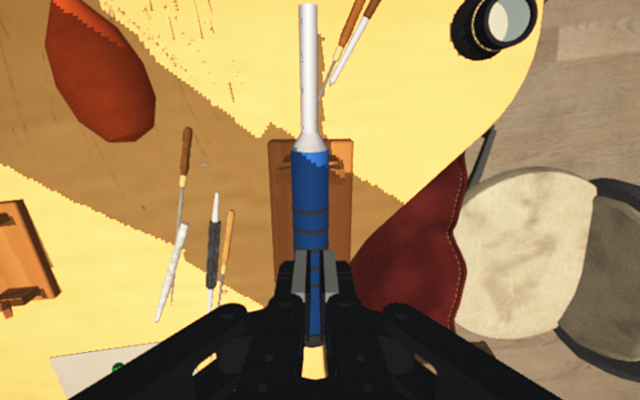

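View pics/s4c.png

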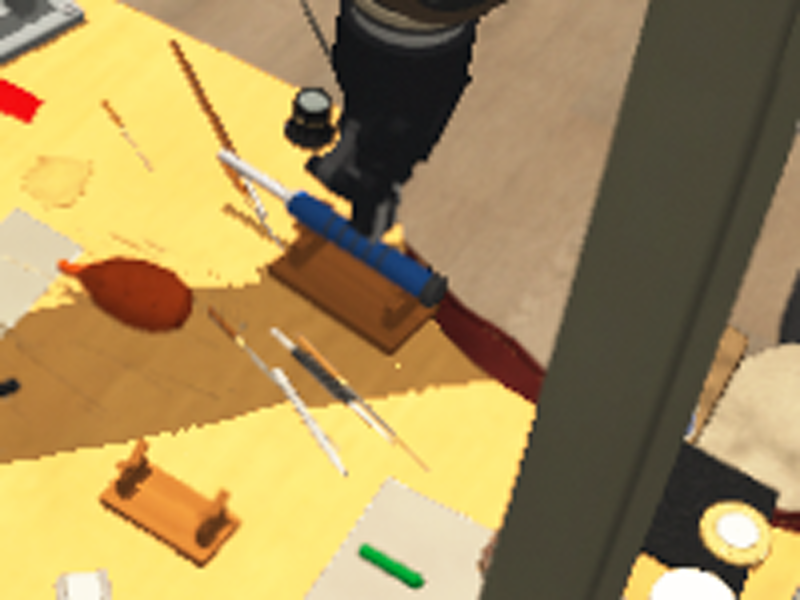

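```bash
python3 - <<'E'
from h import *
cam,p,d=load('wrist','w4'); P=cloud(cam,d)
print(ctrl.get_state()['eef_pos'],ctrl.get_state()['opening'])
tcp=np.array([.5194,-.3492,.0472]); print('tcp px',proj(cam,tcp),'tips',proj(cam,tcp-[0,0,.017]))
for v in [235,245,255,262,270,280,290,300,310,320,330]:
    print(v,[ (u,*(P[v,u]*1000).round().astype(int)) for u in (290,300,308,314,320,328,336)])
crop(p,240,200,400,380,4,'w4c.png')
cam,p,d=load('scene','s4'); P=cloud(cam,d)
for v in range(200,250,4): print(v,[ (u,*(P[v,u]*1000).round().astype(int)) for u in (416,420,424,428,432)])
E
```

```text
[ 0.51931291 -0.3491177   0.04700899] 0.046774439022707184
tcp px [[312.45027578 253.8162844 ]] tips [[312.53397436 239.54191079]]
235 [(290, np.int64(504), np.int64(-354), np.int64(10)), (300, np.int64(515), np.int64(-335), np.int64(54)), (308, np.int64(519), np.int64(-335), np.int64(55)), (314, np.int64(522), np.int64(-335), np.int64(56)), (320, np.int64(525), np.int64(-336), np.int64(54)), (328, np.int64(528), np.int64(-356), np.int64(12)), (336, np.int64(533), np.int64(-357), np.int64(11))]
245 [(290, np.int64(503), np.int64(-361), np.int64(10)), (300, np.int64(515), np.int64(-339), np.int64(55)), (308, np.int64(519), np.int64(-340), np.int64(56)), (314, np.int64(521), np.int64(-340), np.int64(55)), (320, np.int64(524), np.int64(-342), np.int64(53)), (328, np.int64(527), np.int64(-364), np.int64(10)), (336, np.int64(532), np.int64(-364), np.int64(11))]
255 [(290, np.int64(502), np.int64(-368), np.int64(10)), (300, np.int64(516), np.int64(-336), np.int64(71)), (308, np.int64(519), np.int64(-337), np.int64(71)), (314, np.int64(521), np.int64(-346), np.int64(55)), (320, np.int64(524
[... 5893 characters left out ...]
 np.int64(53)), (424, np.int64(514), np.int64(-357), np.int64(57)), (428, np.int64(570), np.int64(-345), np.int64(0)), (432, np.int64(1376), np.int64(-49), np.int64(-899))]
244 [(416, np.int64(533), np.int64(-331), np.int64(9)), (420, np.int64(510), np.int64(-351), np.int64(42)), (424, np.int64(508), np.int64(-362), np.int64(52)), (428, np.int64(510), np.int64(-371), np.int64(55)), (432, np.int64(517), np.int64(-378), np.int64(54))]
248 [(416, np.int64(516), np.int64(-340), np.int64(16)), (420, np.int64(529), np.int64(-345), np.int64(7)), (424, np.int64(531), np.int64(-354), np.int64(11)), (428, np.int64(504), np.int64(-375), np.int64(50)), (432, np.int64(506), np.int64(-384), np.int64(54))]
```

View pics/w4c.png

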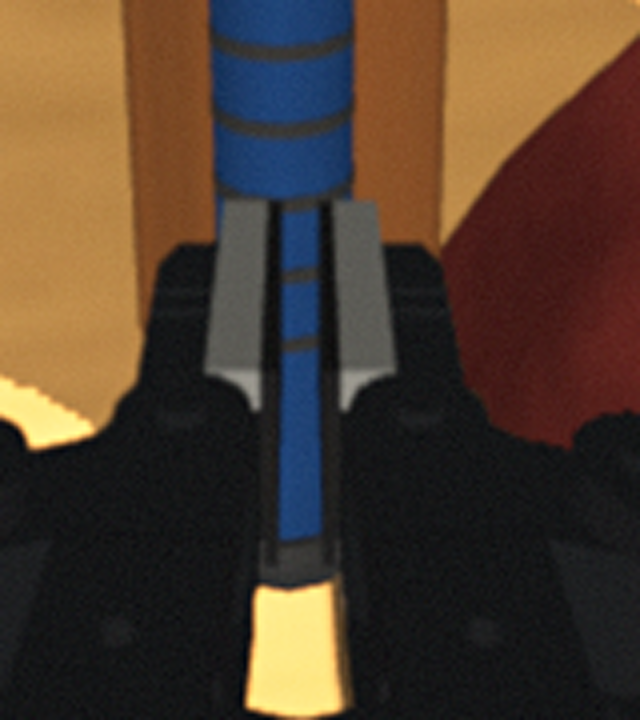

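```bash
python3 - <<'E'
from h import *
for tag in ['wrist0','w2','w3','w4']:
    cam,p,d=load('wrist',tag); ci,T=cam
    # points in tool frame
    v,u=np.mgrid[0:400,0:640]; s=slopes(ci,np.c_[u.ravel(),v.ravel()])
    C=np.c_[s,np.ones(len(s))]*d.ravel()[:,None]; M=np.array(ci['mount']); Q=C@M[:3,:3].T+M[:3,3]
    hsv=cv2.cvtColor(p,cv2.COLOR_RGB2HSV).reshape(-1,3)
    m=(d.ravel()>0)&(d.ravel()<0.22)&(Q[:,2]<0.03)
    q=Q[m]; 
    print(tag,'n',m.sum(),'max tool z pct',np.percentile(q[:,2],[90,99,99.9,100]).round(4))
    t=q[q[:,2]>np.percentile(q[:,2],99)]; print(t[:,0].min().round(3),t[:,0].max().round(3),t[:,1].min().round(3),t[:,1].max().round(3))
E
cat > /dev/null; python3 dl.py .518 -.348 .12 82.3
```

```text
wrist0 n 33489 max tool z pct [-0.0513 -0.0322 -0.0281 -0.0265]
-0.01 0.012 -0.049 0.05
w2 n 33482 max tool z pct [-0.0512 -0.0322 -0.0281 -0.0269]
-0.01 0.012 -0.048 0.05
w3 n 48638 max tool z pct [0.0221 0.0289 0.0299 0.03  ]
-0.052 0.122 -0.207 0.101
w4 n 56547 max tool z pct [0.0158 0.0259 0.0291 0.03  ]
-0.052 0.123 -0.206 0.097
t 2.4 at [ 0.5193 -0.3491  0.047 ] yaw 82.26 F [ 0.3 -0.   0.4] op 0.047
dpos [ 0.0007 -0.0012 -0.073 ] drot [ 0.0038  0.0027 -0.0007]
```

>>> {"api": "carry_out", "payload": {
  "commands": [
    {"delta_pos": [0, 0, 0], "delta_rot": [0, 0, 0], "claw": 60},
    {"delta_pos": [0, 0, 0], "delta_rot": [0, 0, 0], "claw": 60},
    {"delta_pos": [0, 0, 0], "delta_rot": [0, 0, 0], "claw": 60},
    {"delta_pos": [0, 0, 0], "delta_rot": [0, 0, 0], "claw": 60},
    {"delta_pos": [0.001, -0.001, 0.01], "delta_rot": [0.004, 0.003, 0], "claw": 60},
    {"delta_pos": [0.001, -0.001, 0.02], "delta_rot": [0.004, 0.003, 0], "claw": 60},
    {"delta_pos": [0.001, -0.001, 0.02], "delta_rot": [0.004, 0.003, 0], "claw": 60}
  ]
}}

```text
time: 2.98
eef_pos: [0.5168, -0.3465, 0.0237]
tcp_rot: [0.753, 0.658, -0.0, -0.003]
contact_force: [-0.2, -0.2, -0.1]
opening: 0.598
```

```bash
python3 dl.py .518 -.348 .008 82.3; python3 punch.py w5 s; python3 - <<'E'
from h import *
cam,p,d=load('wrist','w5'); P=cloud(cam,d)
for v in (246,250,254,258,262,270,280): print(v,[(u,*map(int,P[v,u]*1000)) for u in (245,255,262,270,278,350,358,366,374,382)])
E
```

```text
t 2.98 at [ 0.5168 -0.3465  0.0237] yaw 82.26 F [-0.2 -0.2 -0.1] op 0.598
dpos [-0.0014  0.0014  0.0157] drot [-0.0046 -0.0034 -0.0007]
[ 0.5168 -0.3465  0.0237] [ 0.002 -0.011 -0.005 -0.001  0.027 -0.001]
rect ((315.5, 270.0), (206.0, 41.0), 90.0) [ 295  167   42  207 7546]
front [ 0.5253 -0.2957  0.046 ] back [ 0.5109 -0.4028  0.046 ] len 0.108 width 0.0168 yaw 82.35 mid [ 0.5181 -0.3493  0.046 ]
ztop [0.0503 0.0542 0.056 ]
246 [(245, 475, -348, -1), (255, 481, -349, 0), (262, 485, -349, 0), (270, 490, -350, 0), (278, 497, -346, 10), (350, 537, -351, 10), (358, 541, -352, 9), (366, 547, -357, 0), (374, 552, -359, -2), (382, 556, -359, 0)]
250 [(245, 474, -351, -1), (255, 480, -352, -1), (262, 485, -352, 0), (270, 489, -353, 0), (278, 496, -348, 10), (350, 536, -353, 10), (358, 541, -354, 10), (366, 546, -360, 0), (374, 551, -361, 0), (382, 556, -362, -2)]
254 [(245, 489, -330, 47), (255, 493, -331, 46), (262, 484, -355, 0), (270, 489, -355, 0), (278, 496, -350, 10), (350, 536, -356, 10), (358, 541, -356, 11), (366, 546, -363, 0), (374, 545, -338, 46), (382, 549, -339, 45)]
258 [(24
[... 181 characters left out ...]
338, 50), (382, 548, -338, 50)]
262 [(245, 490, -331, 53), (255, 493, -332, 51), (262, 483, -360, -1), (270, 488, -361, 0), (278, 495, -355, 11), (350, 536, -361, 10), (358, 540, -362, 9), (366, 546, -369, -1), (374, 544, -338, 52), (382, 548, -338, 53)]
270 [(245, 491, -330, 61), (255, 493, -335, 54), (262, 482, -366, -1), (270, 487, -366, 0), (278, 494, -360, 11), (350, 535, -366, 10), (358, 540, -367, 9), (366, 545, -374, 0), (374, 544, -342, 52), (382, 546, -338, 59)]
280 [(245, 492, -331, 67), (255, 492, -340, 53), (262, 481, -373, -1), (270, 486, -373, 0), (278, 493, -368, 9), (350, 534, -372, 10), (358, 539, -374, 9), (366, 555, -460, -123), (374, 543, -346, 53), (382, 545, -339, 66)]
```

View pics/w5.png

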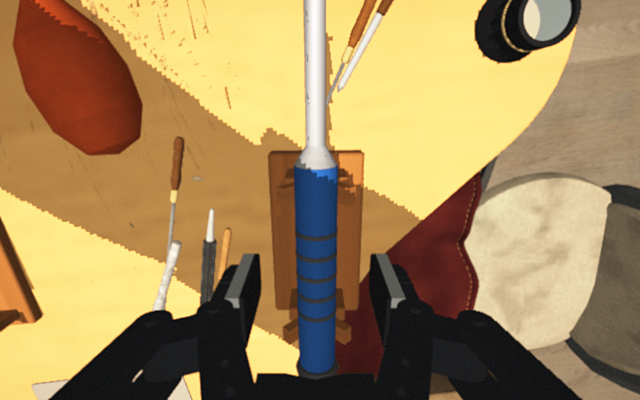

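>>> {"api": "carry_out", "payload": {
  "commands": [
    {"delta_pos": [-0.001, 0.001, 0.008], "delta_rot": [-0.005, -0.003, 0], "claw": 60},
    {"delta_pos": [-0.0015, 0.0014, 0.016], "delta_rot": [-0.005, -0.003, 0], "claw": 60},
    {"delta_pos": [-0.0015, 0.0014, 0.016], "delta_rot": [-0.005, -0.003, 0], "claw": 40},
    {"delta_pos": [-0.0015, 0.0014, 0.016], "delta_rot": [-0.005, -0.003, 0], "claw": 5},
    {"delta_pos": [-0.0015, 0.0014, 0.016], "delta_rot": [-0.005, -0.003, 0], "claw": 5},
    {"delta_pos": [-0.0015, 0.0014, 0.016], "delta_rot": [-0.005, -0.003, 0], "claw": 5},
    {"delta_pos": [-0.0015, 0.0014, 0.016], "delta_rot": [-0.005, -0.003, 0], "claw": 5},
    {"delta_pos": [-0.0015, 0.0014, 0.016], "delta_rot": [-0.005, -0.003, 0], "claw": 5}
  ],
  "force": 90
}}

```text
time: 3.7
eef_pos: [0.5175, -0.3482, 0.0085]
tcp_rot: [0.753, 0.658, -0.0, -0.0]
contact_force: [-3.6, 0.9, 0.7]
opening: 0.189
```

```bash
python3 dl.py .518 -.348 .12 78
```

```text
t 3.7 at [ 0.5175 -0.3482  0.0085] yaw 82.29 F [-3.6  0.9  0.7] op 0.189
dpos [ 0.0003  0.0003 -0.1115] drot [-0.0008 -0.0003  0.0748]
```

>>> {"api": "carry_out", "payload": {
  "commands": [
    {"delta_pos": [0, 0, -0.01], "delta_rot": [0, 0, 0], "claw": 5},
    {"delta_pos": [0, 0, -0.03], "delta_rot": [0, 0, 0], "claw": 5},
    {"delta_pos": [0, 0, -0.055], "delta_rot": [0, 0, 0], "claw": 5},
    {"delta_pos": [0, 0, -0.08], "delta_rot": [0, 0, 0], "claw": 5},
    {"delta_pos": [0, 0, -0.1], "delta_rot": [0, 0, 0], "claw": 5},
    {"delta_pos": [0, 0, -0.11], "delta_rot": [0, 0, 0], "claw": 5},
    {"delta_pos": [0, 0, -0.11], "delta_rot": [0, 0, 0], "claw": 5}
  ]
}}

```text
time: 4.28
eef_pos: [0.5199, -0.3499, 0.1228]
tcp_rot: [0.753, 0.658, 0.001, 0.004]
contact_force: [-0.0, -0.8, -1.1]
opening: 0.18
```

```bash
python3 dl.py .518 -.348 .12 78; python3 - <<'E'
from h import *
cam,p,d=shot('wrist','w6'); shot('scene','s6')
E
```

```text
t 4.28 at [ 0.5199 -0.3499  0.1228] yaw 82.28 F [-0.  -0.8 -1.1] op 0.18
dpos [ 0.0016 -0.0021  0.0027] drot [0.0066 0.0039 0.0747]
```

View pics/w6.png

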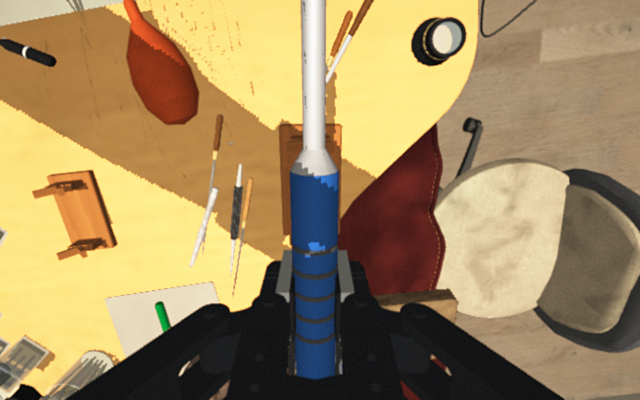

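View pics/s6.png

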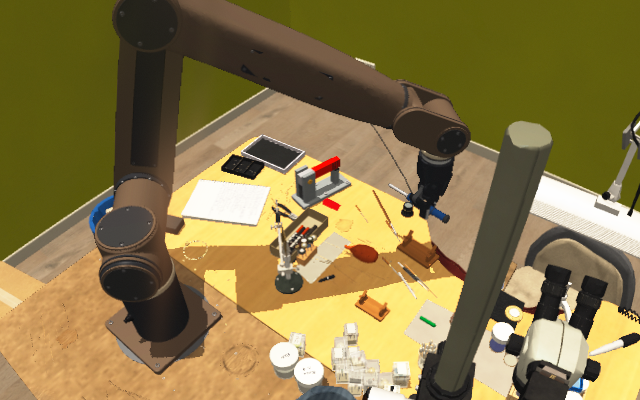

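```bash
python3 dl.py .57 -.08 .2 75; python3 - <<'E'
from h import *
for n in ['scene','side','wrist']:
    cam,p,d=load(n,n+'0'); P=cloud(cam,d).reshape(-1,3)
    m=(P[:,2]>.098)&(P[:,2]<.108)&(abs(P[:,0]-.5)<.06)&(abs(P[:,1])<.06)
    Q=P[m]; r=cv2.minAreaRect((Q[:,:2]*1000).astype(np.float32)); print(n,m.sum(),r,Q[:,2].mean())
E
```

```text
t 4.38 at [ 0.5177 -0.3481  0.1183] yaw 82.28 F [-0.4 -0.6 -1.4] op 0.184
dpos [ 0.2727  0.0158 -0.0816] drot [-1.000e-04 -2.000e-04  1.271e-01]
scene 96 ((500.271728515625, -4.674827575683594), (46.882049560546875, 36.21575164794922), 73.87017059326172) 0.10097295344649633
side 131 ((520.134033203125, -7.4729766845703125), (49.76628112792969, 72.714111328125), 71.31112670898438) 0.10196339734755398
wrist 1182 ((504.2876281738281, -2.6487865447998047), (42.88074493408203, 37.282997131347656), 74.861328125) 0.10220047450049177
```

>>> {"api": "carry_out", "payload": {
  "commands": [
    {"delta_pos": [0.02, 0.001, -0.012], "delta_rot": [0, 0, 0.01], "claw": 5},
    {"delta_pos": [0.055, 0.003, -0.025], "delta_rot": [0, 0, 0.03], "claw": 5},
    {"delta_pos": [0.095, 0.005, -0.038], "delta_rot": [0, 0, 0.05], "claw": 5},
    {"delta_pos": [0.135, 0.008, -0.05], "delta_rot": [0, 0, 0.07], "claw": 5},
    {"delta_pos": [0.175, 0.01, -0.062], "delta_rot": [0, 0, 0.09], "claw": 5},
    {"delta_pos": [0.215, 0.012, -0.075], "delta_rot": [0, 0, 0.11], "claw": 5},
    {"delta_pos": [0.25, 0.015, -0.08], "delta_rot": [0, 0, 0.12], "claw": 5},
    {"delta_pos": [0.273, 0.016, -0.082], "delta_rot": [0, 0, 0.127], "claw": 5}
  ]
}}

```text
time: 5.05
eef_pos: [0.5703, -0.0762, 0.1996]
tcp_rot: [0.793, 0.609, 0.0, -0.001]
contact_force: [0.3, -0.7, -2.0]
opening: 0.184
```

>>> {"api": "carry_out", "payload": {
  "commands": [
    {"delta_pos": [0.0, 0.0, 0.0], "delta_rot": [0, 0, 0], "claw": 5},
    {"delta_pos": [0.0, 0.0, 0.0], "delta_rot": [0, 0, 0], "claw": 5}
  ]
}}

```text
time: 5.22
eef_pos: [0.5694, -0.0744, 0.1974]
tcp_rot: [0.792, 0.611, -0.001, -0.002]
contact_force: [-1.0, 0.1, -2.3]
opening: 0.183
```

```bash
python3 dl.py .45 -.20 .1 75; cat > fix.py <<'E'
from h import *
def fix(tag,draw=None):
    cam,p,d=load('wrist',tag); P=cloud(cam,d)
    m=(P[...,2]>.0985)&(P[...,2]<.107)&(abs(P[...,0]-.504)<.04)&(abs(P[...,1]+.003)<.04)
    Q=P[m]; r=cv2.minAreaRect((Q[:,:2]*1000).astype(np.float32)); print(tag,m.sum(),r,np.median(Q[:,2]))
    return cam,p,P,m
if __name__=='__main__':
    import sys; fix(sys.argv[1])
E
python3 -c "
from h import *
print(ctrl.get_state()['dq'].round(3)); shot('wrist','w7')"; python3 fix.py w7
```

```text
t 5.22 at [ 0.5694 -0.0744  0.1974] yaw 75.27 F [-1.   0.1 -2.3] op 0.183
dpos [-0.152  -0.0831  0.0975] drot [-0.0046 -0.0018  0.0047]
[-0.044  0.005 -0.002 -0.017  0.001 -0.01 ]
w7 1370 ((503.4769287109375, -2.758127212524414), (42.007625579833984, 36.82029342651367), 75.06334686279297) 0.1026416319295971
```

View pics/w7.png

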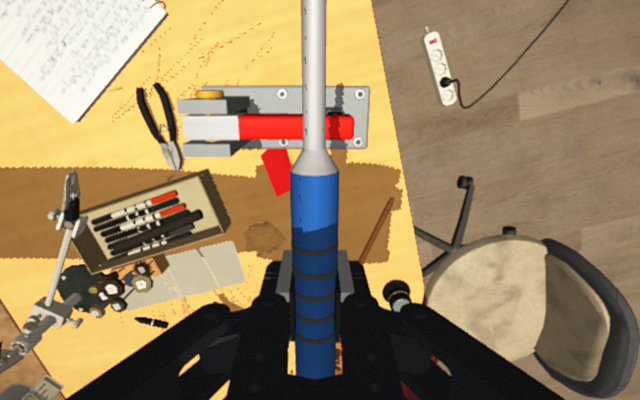

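```bash
cat > nose.py <<'E'
from h import *
import sys
tag=sys.argv[1]
cam,p,d=load('wrist',tag); ci=cam[0]; M=np.array(ci['mount'])
v,u=np.mgrid[0:400,0:640]; s=slopes(ci,np.c_[u.ravel(),v.ravel()])
Q=((np.c_[s,np.ones(len(s))]*d.ravel()[:,None])@M[:3,:3].T+M[:3,3]).reshape(400,640,3)
hsv=cv2.cvtColor(p,cv2.COLOR_RGB2HSV)
near=(d>0)&(Q[...,2]<-0.01)&(abs(Q[...,1])<0.02)
for r in [2,15,30,50,80,110,130,145,180,200,220,238]:
    c=np.where(near[r])[0]; c=c[(c>280)&(c<350)]
    q=Q[r,c]; print(r,c.min(),c.max(),'tool x %.4f ymid %.4f  w %.4f ztop %.4f'%(np.median(q[:,0]),(q[0,1]+q[-1,1])/2,q[-1,1]-q[0,1],np.percentile(q[:,2],5)))
E
python3 nose.py w7; python3 nose.py w6
```

```text
2 301 325 tool x 0.1075 ymid 0.0004  w 0.0075 ztop -0.0428
15 301 325 tool x 0.1040 ymid 0.0004  w 0.0075 ztop -0.0424
30 301 325 tool x 0.0998 ymid 0.0004  w 0.0077 ztop -0.0428
50 301 325 tool x 0.0940 ymid 0.0004  w 0.0078 ztop -0.0427
80 302 325 tool x 0.0851 ymid 0.0006  w 0.0077 ztop -0.0426
110 302 325 tool x 0.0756 ymid 0.0005  w 0.0079 ztop -0.0424
130 303 325 tool x 0.0690 ymid 0.0008  w 0.0076 ztop -0.0421
145 303 325 tool x 0.0639 ymid 0.0007  w 0.0077 ztop -0.0417
180 290 338 tool x 0.0527 ymid 0.0008  w 0.0175 ztop -0.0472
200 290 338 tool x 0.0454 ymid 0.0007  w 0.0179 ztop -0.0470
220 291 337 tool x 0.0378 ymid 0.0007  w 0.0173 ztop -0.0473
238 292 337 tool x 0.0309 ymid 0.0010  w 0.0172 ztop -0.0473
2 300 325 tool x 0.1076 ymid 0.0002  w 0.0078 ztop -0.0424
15 301 325 tool x 0.1039 ymid 0.0004  w 0.0075 ztop -0.0427
30 301 325 tool x 0.0999 ymid 0.0004  w 0.0076 ztop -0.0431
50 301 325 tool x 0.0940 ymid 0.0004  w 0.0078 ztop -0.0422
80 302 325 tool x 0.0851 ymid 0.0006  w 0.0076 ztop -0.0425
110 302 325 tool x 0.0756 ymid 0.0006  w 0.0079 ztop -0.0425
130 303 324 tool x 0.0690 ymid 0.0005  w 0.0072 ztop -0.0422
145 303 324 tool x 0.0639 ymid 0.0006  w 0.0073 ztop -0.0426
180 290 338 tool x 0.0526 ymid 0.0007  w 0.0173 ztop -0.0471
200 290 338 tool x 0.0454 ymid 0.0008  w 0.0178 ztop -0.0472
220 291 337 tool x 0.0378 ymid 0.0008  w 0.0175 ztop -0.0473
238 291 337 tool x 0.0308 ymid 0.0007  w 0.0179 ztop -0.0469
```

```bash
python3 dl.py .459 -.169 .14 74.7; python3 dl.py .459 -.169 .0417 74.7
```

```text
t 5.27 at [ 0.5694 -0.0757  0.1975] yaw 75.17 F [ 0.6 -0.4 -1.5] op 0.182
dpos [-0.1185 -0.0825  0.0577] drot [-0.0046 -0.0013  0.0083]
t 5.27 at [ 0.5694 -0.0757  0.1975] yaw 75.17 F [ 0.6 -0.4 -1.5] op 0.182
dpos [-0.1186 -0.0821  0.156 ] drot [-0.0046 -0.0013  0.0083]
```

>>> {"api": "carry_out", "payload": {
  "commands": [
    {"delta_pos": [-0.02, -0.013, 0.0], "delta_rot": [0, 0, 0], "claw": 5},
    {"delta_pos": [-0.05, -0.033, 0.01], "delta_rot": [-0.005, -0.001, 0.008], "claw": 5},
    {"delta_pos": [-0.08, -0.055, 0.03], "delta_rot": [-0.005, -0.001, 0.008], "claw": 5},
    {"delta_pos": [-0.11, -0.075, 0.05], "delta_rot": [-0.005, -0.001, 0.008], "claw": 5},
    {"delta_pos": [-0.1185, -0.082, 0.08], "delta_rot": [-0.005, -0.001, 0.008], "claw": 5},
    {"delta_pos": [-0.1185, -0.082, 0.11], "delta_rot": [-0.005, -0.001, 0.008], "claw": 5},
    {"delta_pos": [-0.1185, -0.082, 0.135], "delta_rot": [-0.005, -0.001, 0.008], "claw": 5},
    {"delta_pos": [-0.1185, -0.082, 0.145], "delta_rot": [-0.005, -0.001, 0.008], "claw": 5}
  ]
}}

```text
time: 5.93
eef_pos: [0.4551, -0.1688, 0.0478]
tcp_rot: [0.796, 0.605, -0.001, -0.004]
contact_force: [-0.5, 0.3, -2.0]
opening: 0.182
```

>>> {"api": "carry_out", "payload": {
  "commands": [
    {"delta_pos": [0.0, 0.0, 0.003], "delta_rot": [0, 0, 0], "claw": 5},
    {"delta_pos": [0.0, 0.0, 0.006], "delta_rot": [0, 0, 0], "claw": 5},
    {"delta_pos": [0.0, 0.0, 0.006], "delta_rot": [0, 0, 0], "claw": 5}
  ]
}}

```text
time: 6.18
eef_pos: [0.4552, -0.1693, 0.042]
tcp_rot: [0.796, 0.605, -0.001, -0.004]
contact_force: [-0.7, 0.8, -1.5]
opening: 0.182
```

```bash
python3 dl.py .459 -.169 .0417 74.7; python3 -c "
from h import *
print(ctrl.get_state()['dq'].round(3)); _,p,_=shot('scene','s8'); crop(p,260,130,420,250,5,'s8c.png'); 
_,p,_=shot('side','d8'); crop(p,240,150,400,270,5,'d8c.png')"
```

```text
t 6.18 at [ 0.4552 -0.1693  0.042 ] yaw 74.49 F [-0.7  0.8 -1.5] op 0.182
dpos [0.0013 0.0036 0.0002] drot [-0.008  -0.0024 -0.0037]
[ 0.012 -0.023 -0.02   0.     0.006  0.002]
```

View pics/s8c.png

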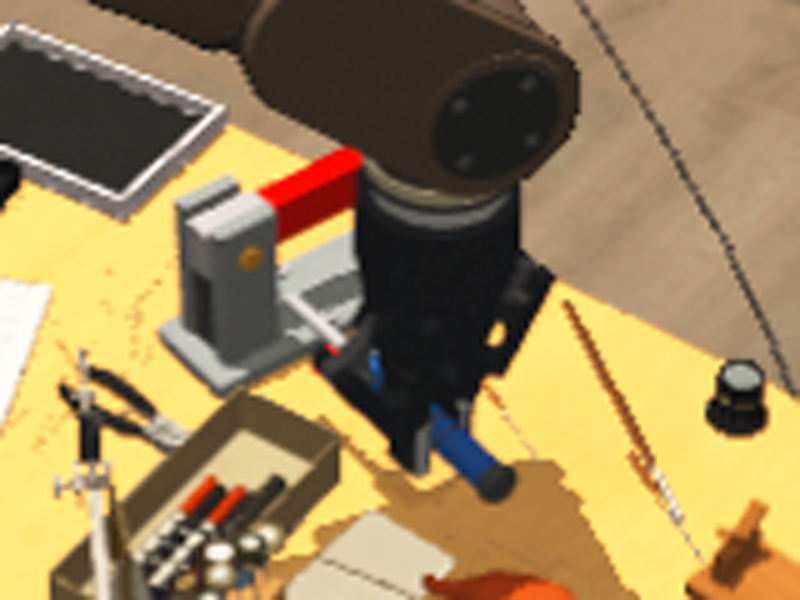

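View pics/d8c.png

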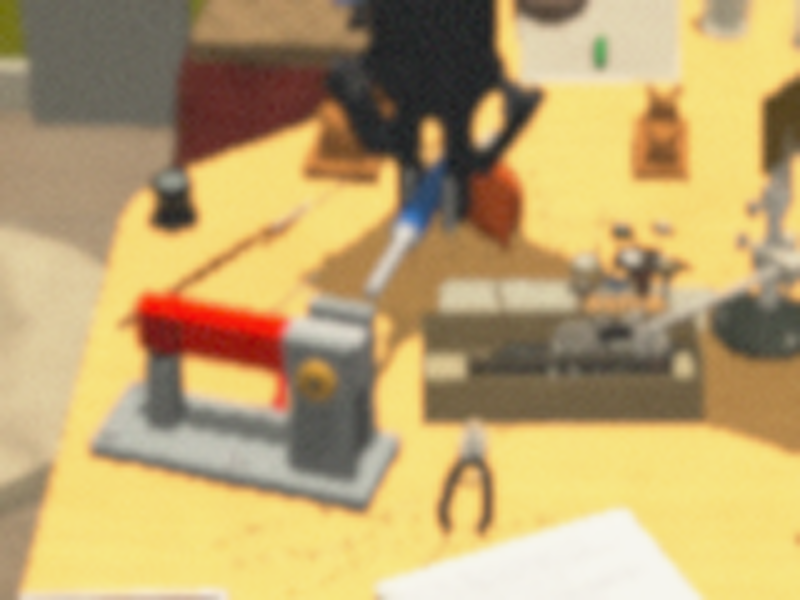

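```bash
python3 - <<'E'
from h import *
st=ctrl.get_state(); cam,p,d=load('scene','s8'); 
c=np.array([.5039,-.0027,0]); a=np.radians(75); X=np.array([np.cos(a),np.sin(a),0]); Z=np.array([0,0,1.])
for x in (-24,-21): print('pinend pred',x,proj(cam,c+X*x/1000+Z*.08))
c0,p0,d0=load('scene','scene0')
for pp,dd,cc in ((p,d,cam),(p0,d0,c0)):
    h=cv2.cvtColor(pp,cv2.COLOR_RGB2HSV); P=cloud(cc,dd)
    m=(h[...,0]>10)&(h[...,0]<30)&(h[...,1]>100)&(P[...,2]>.06)&(P[...,2]<.1)&(abs(P[...,0]-.5)<.03)&(abs(P[...,1]+.02)<.03)
    v,u=np.where(m); print('brass',len(u),u.mean(),v.mean(),u.min(),u.max(),v.min(),v.max(), np.median(P[m],0))
Rm=R.from_quat(st['tcp_rot']).as_matrix()
for tx in (.105,.11,.115):
    print('tip pred',tx,proj(cam,Rm@np.array([tx,.0003,-.0383])+st['eef_pos']),(Rm@np.array([tx,.0003,-.0383])+st['eef_pos']).round(4))
print('nose back',proj(cam,Rm@np.array([.065,.0006,-.0383])+st['eef_pos']))
crop(p,300,165,350,210,14,'s8d.png')
E
```

```text
pinend pred -24 [[310.21309553 181.08680011]]
pinend pred -21 [[309.53202835 180.49089388]]
brass 22 309.6818181818182 181.0909090909091 307 312 179 183 [ 0.49593506 -0.02604382  0.08086476]
brass 25 309.64 180.16 307 312 168 184 [ 0.49702363 -0.02506055  0.08003649]
tip pred 0.105 [[320.07945282 189.87235864]] [ 0.4847 -0.0685  0.0817]
tip pred 0.11 [[318.91078413 188.82905047]] [ 0.4861 -0.0637  0.0817]
tip pred 0.115 [[317.74746267 187.79052402]] [ 0.4874 -0.0589  0.0817]
nose back [[329.7198486  198.34440087]]
```

View pics/s8d.png

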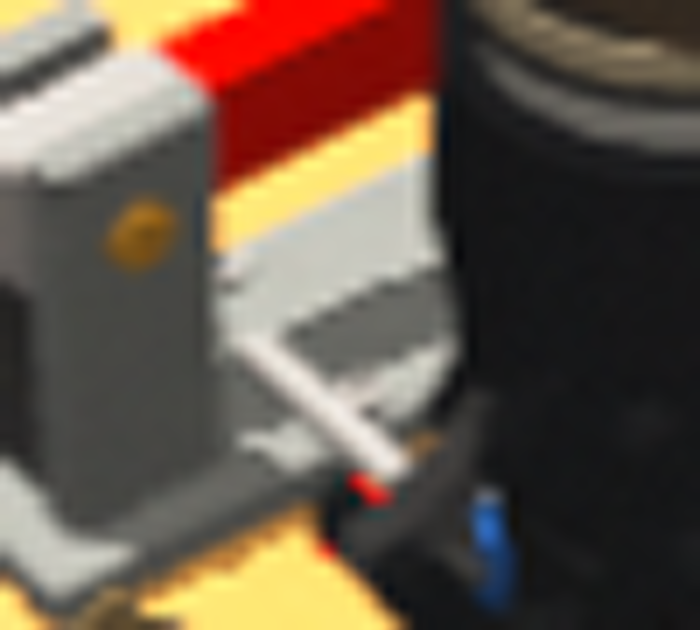

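```bash
python3 dl.py .4661 -.1418 .0415 74.7
```

```text
t 6.28 at [ 0.4562 -0.1695  0.0432] yaw 74.53 F [-0.7  0.4 -1.5] op 0.181
dpos [0.0294 0.0021 0.0018] drot [-0.0053 -0.0017 -0.003 ]
```

>>> {"api": "carry_out", "payload": {
  "commands": [
    {"delta_pos": [0.01, 0.002, 0.0015], "delta_rot": [-0.005, -0.002, -0.003], "claw": 5},
    {"delta_pos": [0.02, 0.0025, 0.0015], "delta_rot": [-0.005, -0.002, -0.003], "claw": 5},
    {"delta_pos": [0.026, 0.0025, 0.0015], "delta_rot": [-0.005, -0.002, -0.003], "claw": 5},
    {"delta_pos": [0.029, 0.0025, 0.0015], "delta_rot": [-0.005, -0.002, -0.003], "claw": 5},
    {"delta_pos": [0.029, 0.0025, 0.0015], "delta_rot": [-0.005, -0.002, -0.003], "claw": 5},
    {"delta_pos": [0.029, 0.0025, 0.0015], "delta_rot": [-0.005, -0.002, -0.003], "claw": 5}
  ]
}}

```text
time: 6.78
eef_pos: [0.4665, -0.1418, 0.0419]
tcp_rot: [0.795, 0.607, -0.0, 0.0]
contact_force: [0.4, 0.1, -1.6]
opening: 0.182
```

```bash
cat > chk.py <<'E'
from h import *
import sys
tag=sys.argv[1]
st=ctrl.get_state(); print('eef',st['eef_pos'].round(4),'F',st['contact_force'].round(1),'dq',np.abs(st['dq']).max().round(3))
cam,p,d=shot('scene','s'+tag); c2,p2,d2=shot('side','d'+tag)
s2=ctrl.get_state(); print('eef2',s2['eef_pos'].round(4))
c=np.array([.5039,-.0027,0]); a=np.radians(75); X=np.array([np.cos(a),np.sin(a),0]); Y=np.array([-np.sin(a),np.cos(a),0])
Rm=R.from_quat(st['tcp_rot']).as_matrix(); 
for tx in (0,.112):
    w=Rm@np.array([tx,.0003 if tx else .0008,-.0383])+st['eef_pos']-c; print('tool x',tx,'in fixture mm',(np.array([w@X,w@Y,w[2]])*1000).round(1))
print('tip pred',proj(cam,w+c)[0].round(1),proj(c2,w+c)[0].round(1))
crop(p,295,165,345,205,15,'s%sc.png'%tag); crop(p2,290,195,340,235,15,'d%sc.png'%tag)
E
python3 chk.py 9
```

```text
eef [ 0.4665 -0.1418  0.0419] F [ 0.4  0.1 -1.6] dq 0.014
eef2 [ 0.4664 -0.1422  0.0418]
tool x 0 in fixture mm [-144.    -0.7   80.2]
tool x 0.112 in fixture mm [-32.   -0.6  80.1]
tip pred [312.2 182.6] [309.6 214.4]
```

View pics/s9c.png

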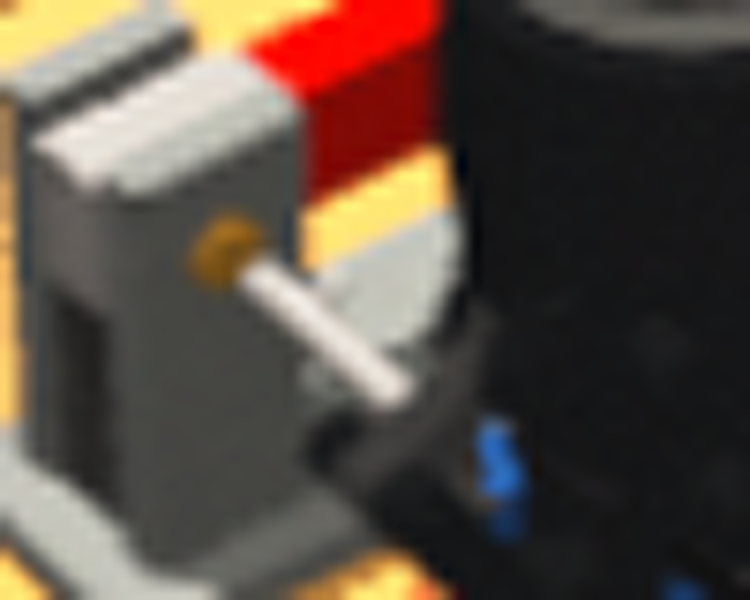

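View pics/d9c.png

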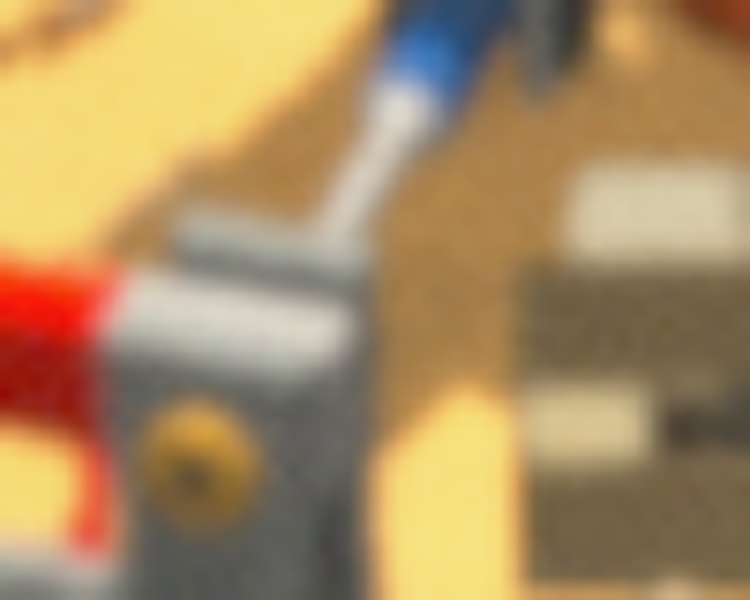

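>>> {"api": "carry_out", "payload": {
  "commands": [
    {"delta_pos": [0.002, 0.0005, 0], "delta_rot": [0, 0, 0], "claw": 5},
    {"delta_pos": [0.004, 0.001, 0], "delta_rot": [0, 0, 0], "claw": 5},
    {"delta_pos": [0.006, 0.001, 0], "delta_rot": [0, 0, 0], "claw": 5},
    {"delta_pos": [0.008, 0.001, 0], "delta_rot": [0, 0, 0], "claw": 5},
    {"delta_pos": [0.01, 0.001, 0], "delta_rot": [0, 0, 0], "claw": 5},
    {"delta_pos": [0.012, 0.001, 0], "delta_rot": [0, 0, 0], "claw": 5},
    {"delta_pos": [0.014, 0.001, 0], "delta_rot": [0, 0, 0], "claw": 5}
  ]
}}

```text
time: 7.47
eef_pos: [0.4709, -0.1314, 0.0422]
tcp_rot: [0.794, 0.608, -0.002, 0.002]
contact_force: [-3.3, -8.3, -1.1]
opening: 0.182
```

```bash
python3 chk.py 10
```

```text
eef [ 0.4709 -0.1314  0.0422] F [-3.3 -8.3 -1.1] dq 0.048
eef2 [ 0.4709 -0.131   0.0421]
tool x 0 in fixture mm [-132.6   -2.2   80.5]
tool x 0.112 in fixture mm [-20.6  -2.   79.8]
tip pred [310.1 180.2] [307.7 216.8]
```

View pics/s10c.png

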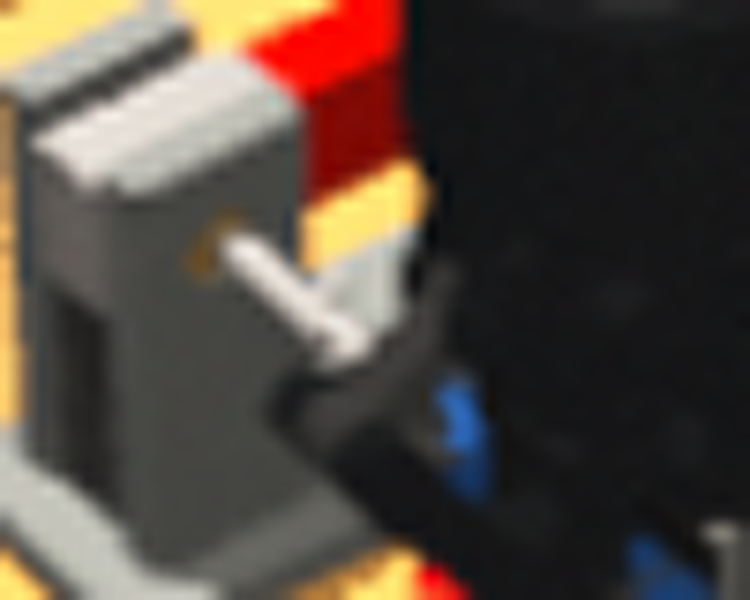

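View pics/d10c.png

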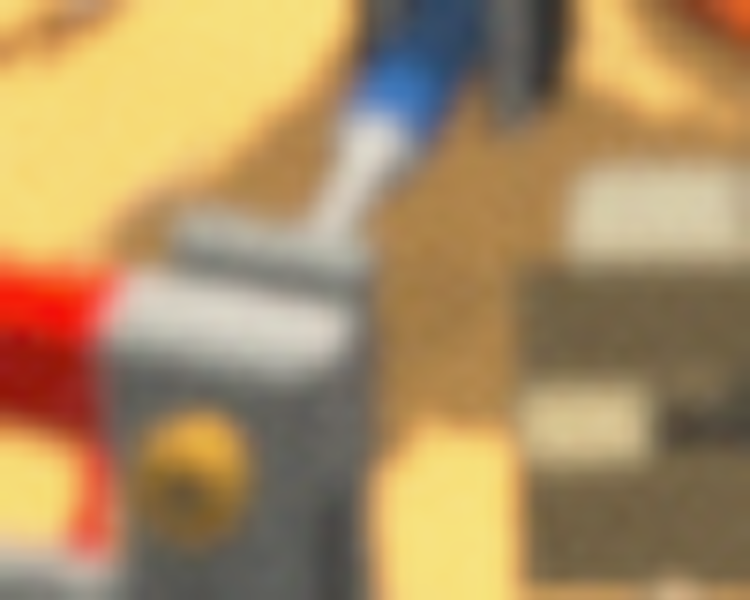

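>>> {"api": "carry_out", "payload": {
  "commands": [
    {"delta_pos": [0.0025, -0.0003, 0], "delta_rot": [0, 0, 0], "claw": 5},
    {"delta_pos": [0.005, -0.0006, 0], "delta_rot": [0, 0, 0], "claw": 5},
    {"delta_pos": [0.0075, -0.0006, 0], "delta_rot": [0, 0, 0], "claw": 5},
    {"delta_pos": [0.01, -0.0006, 0], "delta_rot": [0, 0, 0], "claw": 5},
    {"delta_pos": [0.0125, -0.0006, 0], "delta_rot": [0, 0, 0], "claw": 5},
    {"delta_pos": [0.015, -0.0006, 0], "delta_rot": [0, 0, 0], "claw": 5},
    {"delta_pos": [0.0175, -0.0006, 0], "delta_rot": [0, 0, 0], "claw": 5}
  ]
}}

```text
time: 8.15
eef_pos: [0.475, -0.1167, 0.0426]
tcp_rot: [0.794, 0.608, -0.004, 0.004]
contact_force: [-2.3, -9.4, -0.6]
opening: 0.183
```

```bash
python3 chk.py 11
```

```text
eef [ 0.475  -0.1167  0.0426] F [-2.3 -9.4 -0.6] dq 0.062
eef2 [ 0.4751 -0.1161  0.0425]
tool x 0 in fixture mm [-117.1   -2.4   80.9]
tool x 0.112 in fixture mm [-5.1 -2.  79.7]
tip pred [306.6 177.2] [305.8 220.1]
```

View pics/s11c.png

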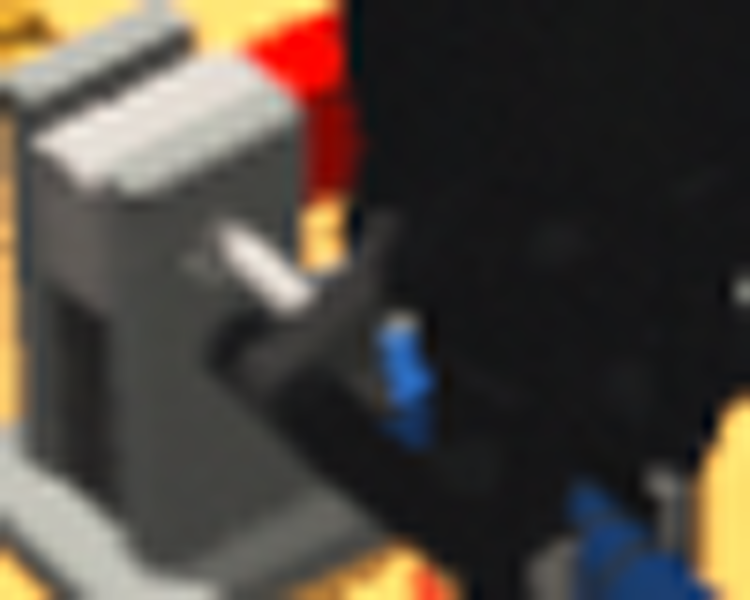

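View pics/d11c.png

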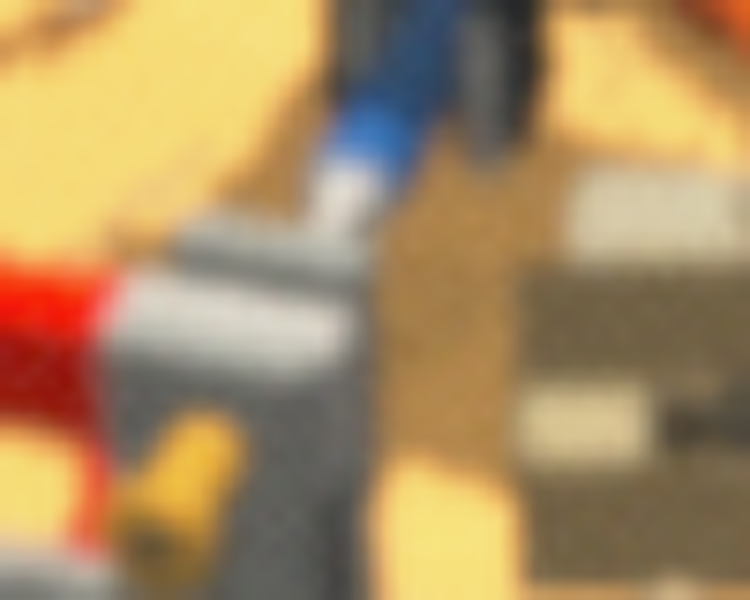

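>>> {"api": "carry_out", "payload": {
  "commands": [
    {"delta_pos": [0.0025, -0.001, 0], "delta_rot": [0, 0, 0], "claw": 5},
    {"delta_pos": [0.005, -0.0015, 0], "delta_rot": [0, 0, 0], "claw": 5},
    {"delta_pos": [0.0075, -0.0015, 0], "delta_rot": [0, 0, 0], "claw": 5},
    {"delta_pos": [0.01, -0.0015, 0], "delta_rot": [0, 0, 0], "claw": 5},
    {"delta_pos": [0.0125, -0.0015, 0], "delta_rot": [0, 0, 0], "claw": 5},
    {"delta_pos": [0.015, -0.0015, 0], "delta_rot": [0, 0, 0], "claw": 5},
    {"delta_pos": [0.017, -0.0015, 0], "delta_rot": [0, 0, 0], "claw": 5}
  ]
}}

```text
time: 8.83
eef_pos: [0.4788, -0.1021, 0.0432]
tcp_rot: [0.793, 0.609, -0.004, 0.006]
contact_force: [-2.1, -9.1, -1.6]
opening: 0.183
```

```bash
python3 chk.py 12; python3 - <<'E'
from h import *
c=np.array([.5039,-.0027,.08]); a=np.radians(75); X=np.array([np.cos(a),np.sin(a),0])
for t in ('side0','d9','d10','d11','d12'):
    cam,p,d=load('side',t); P=cloud(cam,d); h=cv2.cvtColor(p,cv2.COLOR_RGB2HSV)
    m=(h[...,0]>10)&(h[...,0]<28)&(h[...,1]>120)&(P[...,2]>.06)&(P[...,2]<.11)&(abs(P[...,0]-.515)<.05)&(P[...,1]>0)&(P[...,1]<.1)
    q=(P[m]-c)@X; print(t,m.sum(),'head face x pct',(np.percentile(q,[50,90,97])*1000).round(1))
E
```

```text
eef [ 0.4788 -0.1021  0.0432] F [-2.1 -9.1 -1.6] dq 0.049
eef2 [ 0.4789 -0.1017  0.0432]
tool x 0 in fixture mm [-101.9   -2.1   81.5]
tool x 0.112 in fixture mm [10.1 -1.7 79.8]
tip pred [303.1 174.2] [303.9 223.3]
side0 47 head face x pct [25.9 28.4 29.4]
d9 46 head face x pct [25.1 27.7 28.6]
d10 51 head face x pct [29.9 33.5 34.3]
d11 71 head face x pct [43.3 48.3 49.7]
d12 97 head face x pct [48.4 62.7 63.9]
```

View pics/d12c.png

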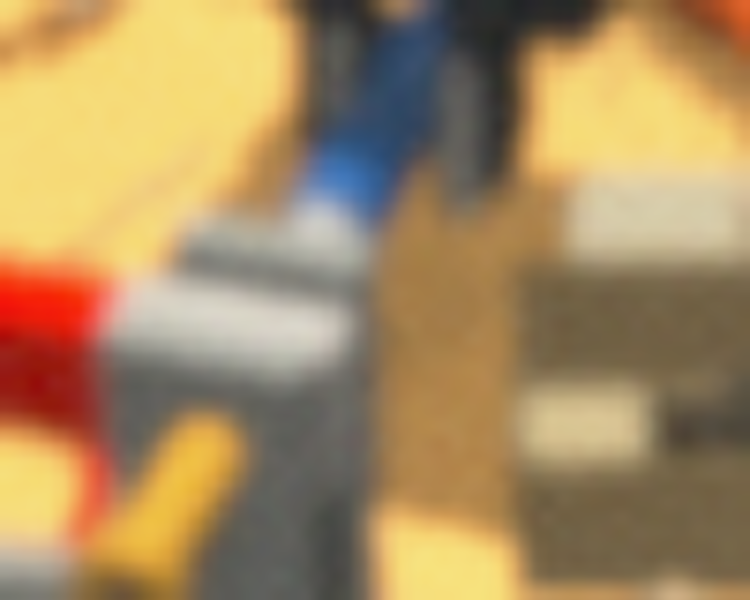

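>>> {"api": "carry_out", "payload": {
  "commands": [
    {"delta_pos": [0.0015, -0.001, 0], "delta_rot": [0, 0, 0], "claw": 5},
    {"delta_pos": [0.003, -0.001, 0], "delta_rot": [0, 0, 0], "claw": 5},
    {"delta_pos": [0.004, -0.001, 0], "delta_rot": [0, 0, 0], "claw": 5},
    {"delta_pos": [0.004, -0.001, 0], "delta_rot": [0, 0, 0], "claw": 5}
  ]
}}

```text
time: 9.27
eef_pos: [0.4796, -0.0999, 0.0438]
tcp_rot: [0.793, 0.609, -0.005, 0.009]
contact_force: [-1.0, -8.0, -1.2]
opening: 0.185
```

```bash
python3 chk.py 13; cat > head.py <<'E'
from h import *
import sys
c=np.array([.5039,-.0027,.08]); a=np.radians(75); X=np.array([np.cos(a),np.sin(a),0])
for t in sys.argv[1:]:
    cam,p,d=load('side',t); P=cloud(cam,d); h=cv2.cvtColor(p,cv2.COLOR_RGB2HSV)
    m=(h[...,0]>10)&(h[...,0]<28)&(h[...,1]>120)&(P[...,2]>.06)&(P[...,2]<.11)&(abs(P[...,0]-.515)<.05)&(P[...,1]>0)&(P[...,1]<.1)
    q=(P[m]-c)@X; print(t,m.sum(),'head face x pct',(np.percentile(q,[50,80,90,97])*1000).round(1))
    Q=P[m][q>np.percentile(q,97)-.004]; print((Q.mean(0)).round(4))
E
python3 head.py side0 d9 d12 d13
```

```text
eef [ 0.4796 -0.0999  0.0438] F [-1.  -8.  -1.2] dq 0.004
eef2 [ 0.4796 -0.0998  0.0437]
tool x 0 in fixture mm [-99.4  -2.2  82.1]
tool x 0.112 in fixture mm [12.6 -1.6 80. ]
tip pred [302.5 173.7] [303.6 223.8]
side0 47 head face x pct [25.9 27.4 28.4 29.4]
[0.5104 0.0235 0.0842]
d9 46 head face x pct [25.1 26.9 27.7 28.6]
[0.511  0.023  0.0829]
d12 97 head face x pct [48.4 61.9 62.7 63.9]
[0.5188 0.0577 0.0843]
d13 98 head face x pct [48.6 64.1 64.7 66.9]
[0.5192 0.0604 0.0848]
```

>>> {"api": "carry_out", "payload": {
  "commands": [
    {"delta_pos": [-0.005, 0, 0], "delta_rot": [0, 0, 0], "claw": 5},
    {"delta_pos": [-0.015, 0, 0], "delta_rot": [0, 0, 0], "claw": 5},
    {"delta_pos": [-0.025, 0, 0], "delta_rot": [0, 0, 0], "claw": 5},
    {"delta_pos": [-0.035, 0, 0], "delta_rot": [0, 0, 0], "claw": 5},
    {"delta_pos": [-0.047, 0, 0], "delta_rot": [0, 0, 0], "claw": 5},
    {"delta_pos": [-0.06, 0, 0], "delta_rot": [0, 0, 0], "claw": 5},
    {"delta_pos": [-0.075, 0, 0], "delta_rot": [0, 0, 0], "claw": 5},
    {"delta_pos": [-0.085, 0, 0], "delta_rot": [0, 0, 0], "claw": 5}
  ]
}}

```text
time: 10.03
eef_pos: [0.4571, -0.1837, 0.0454]
tcp_rot: [0.794, 0.608, -0.005, 0.009]
contact_force: [-0.5, 0.1, -1.7]
opening: 0.187
```

```bash
python3 chk.py 14;  python3 head.py d14; python3 dl.py .5175 -.3482 .13 82.3
```

```text
eef [ 0.4571 -0.1837  0.0454] F [-0.5  0.1 -1.7] dq 0.229
eef2 [ 0.4573 -0.1837  0.0455]
tool x 0 in fixture mm [-186.2   -2.2   83.7]
tool x 0.112 in fixture mm [-74.3  -1.8  81.6]
tip pred [322.4 190.6] [314.2 205.4]
d14 99 head face x pct [48.5 63.1 65.5 66.8]
[0.5195 0.0606 0.0834]
t 10.13 at [ 0.4573 -0.1837  0.0455] yaw 74.85 F [-0.4 -0.1 -1.2] op 0.178
dpos [-0.1446  0.1017 -0.081 ] drot [ 0.0066  0.019  -0.1299]
```

View pics/d14.png

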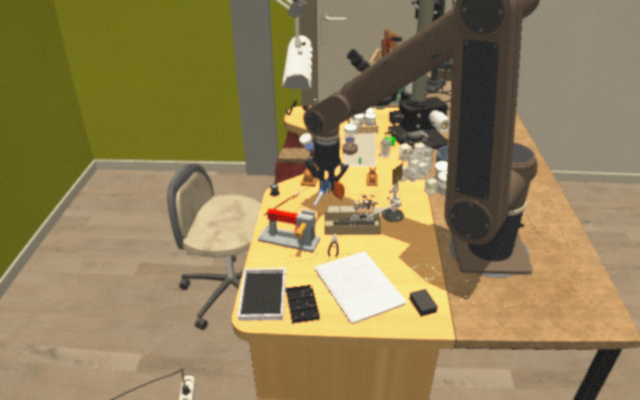

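View pics/s14c.png

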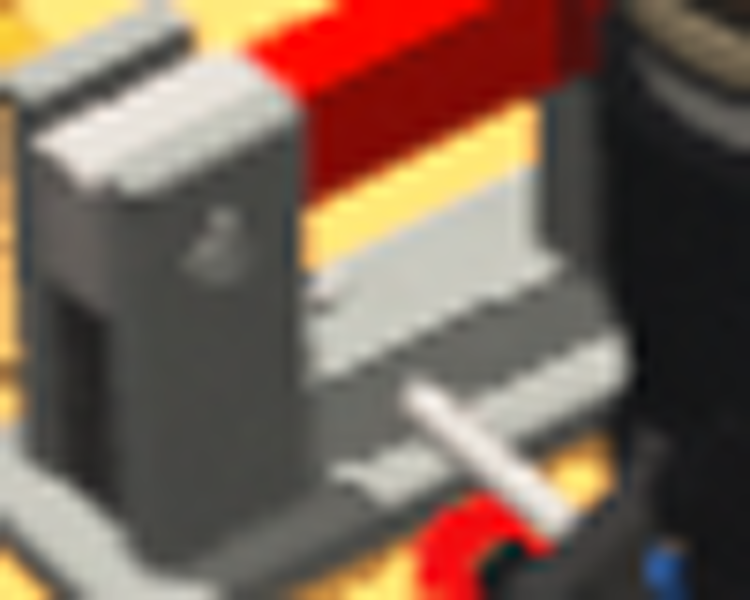

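>>> {"api": "carry_out", "payload": {
  "commands": [
    {"delta_pos": [-0.01, 0, -0.025], "delta_rot": [0.003, 0.01, 0], "claw": 5},
    {"delta_pos": [-0.02, 0.005, -0.055], "delta_rot": [0.006, 0.019, -0.02], "claw": 5},
    {"delta_pos": [-0.045, 0.025, -0.078], "delta_rot": [0.006, 0.019, -0.05], "claw": 5},
    {"delta_pos": [-0.07, 0.045, -0.08], "delta_rot": [0.006, 0.019, -0.07], "claw": 5},
    {"delta_pos": [-0.095, 0.065, -0.08], "delta_rot": [0.006, 0.019, -0.09], "claw": 5},
    {"delta_pos": [-0.12, 0.085, -0.08], "delta_rot": [0.006, 0.019, -0.11], "claw": 5},
    {"delta_pos": [-0.14, 0.1, -0.08], "delta_rot": [0.006, 0.019, -0.13], "claw": 5},
    {"delta_pos": [-0.1446, 0.1017, -0.08], "delta_rot": [0.006, 0.019, -0.13], "claw": 5}
  ]
}}

```text
time: 10.8
eef_pos: [0.5188, -0.3516, 0.1292]
tcp_rot: [0.753, 0.658, 0.0, 0.002]
contact_force: [-0.3, 0.9, -1.8]
opening: 0.177
```

>>> {"api": "carry_out", "payload": {
  "commands": [
    {"delta_pos": [0.0, 0.0, 0.0], "delta_rot": [0, 0, 0], "claw": 5},
    {"delta_pos": [0.0, 0.0, 0.0], "delta_rot": [0, 0, 0], "claw": 5}
  ]
}}

```text
time: 10.97
eef_pos: [0.5185, -0.3512, 0.1286]
tcp_rot: [0.754, 0.657, 0.0, 0.001]
contact_force: [0.4, -0.2, -2.7]
opening: 0.181
```

```bash
python3 -c "
from h import *
print(ctrl.get_state()['dq'].round(3)); shot('wrist','w15')"; python3 nose.py w15; python3 dl.py .5175 -.3482 .0085 82.3; python3 dl.py .5175 -.3482 .0085 82.3
```

```text
[ 0.015 -0.021  0.027  0.001  0.007 -0.001]
2 301 325 tool x 0.1074 ymid 0.0005  w 0.0074 ztop -0.0419
15 301 325 tool x 0.1038 ymid 0.0005  w 0.0075 ztop -0.0425
30 301 325 tool x 0.0997 ymid 0.0005  w 0.0076 ztop -0.0423
50 302 325 tool x 0.0939 ymid 0.0007  w 0.0074 ztop -0.0428
80 302 325 tool x 0.0849 ymid 0.0007  w 0.0076 ztop -0.0422
110 302 325 tool x 0.0755 ymid 0.0007  w 0.0079 ztop -0.0417
130 303 325 tool x 0.0688 ymid 0.0008  w 0.0077 ztop -0.0422
145 303 325 tool x 0.0638 ymid 0.0008  w 0.0077 ztop -0.0425
180 290 338 tool x 0.0526 ymid 0.0009  w 0.0174 ztop -0.0469
200 290 338 tool x 0.0451 ymid 0.0009  w 0.0178 ztop -0.0474
220 291 337 tool x 0.0377 ymid 0.0008  w 0.0174 ztop -0.0470
238 292 337 tool x 0.0307 ymid 0.0011  w 0.0173 ztop -0.0470
t 11.02 at [ 0.5184 -0.3505  0.1286] yaw 82.24 F [-0.1 -0.4 -1.7] op 0.183
dpos [ 0.0022 -0.0014  0.1201] drot [ 0.0015  0.0006 -0.0011]
t 11.02 at [ 0.5184 -0.3505  0.1286] yaw 82.24 F [-0.1 -0.4 -1.7] op 0.183
dpos [ 0.0022 -0.0014  0.1201] drot [ 0.0015  0.0006 -0.0011]
```

View pics/w15.png

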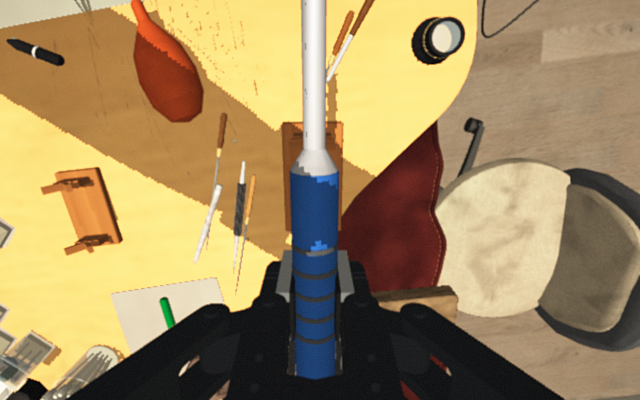

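>>> {"api": "carry_out", "payload": {
  "commands": [
    {"delta_pos": [0.002, -0.0014, 0.025], "delta_rot": [0.001, 0, -0.001], "claw": 5},
    {"delta_pos": [0.002, -0.0014, 0.055], "delta_rot": [0.001, 0, -0.001], "claw": 5},
    {"delta_pos": [0.002, -0.0014, 0.08], "delta_rot": [0.001, 0, -0.001], "claw": 5},
    {"delta_pos": [0.002, -0.0014, 0.095], "delta_rot": [0.001, 0, -0.001], "claw": 5},
    {"delta_pos": [0.002, -0.0014, 0.1], "delta_rot": [0.001, 0, -0.001], "claw": 5},
    {"delta_pos": [0.002, -0.0014, 0.1], "delta_rot": [0.001, 0, -0.001], "claw": 5}
  ]
}}

```text
time: 11.52
eef_pos: [0.5162, -0.3462, 0.0268]
tcp_rot: [0.753, 0.658, -0.0, -0.002]
contact_force: [-0.3, 0.5, -1.9]
opening: 0.188
```

```bash
python3 dl.py .5175 -.3482 .009 82.3
```

```text
t 11.52 at [ 0.5162 -0.3462  0.0268] yaw 82.35 F [-0.3  0.5 -1.9] op 0.188
dpos [-0.0019  0.0016  0.0178] drot [-0.003  -0.0021  0.0008]
```

>>> {"api": "carry_out", "payload": {
  "commands": [
    {"delta_pos": [-0.0015, 0.0015, 0.006], "delta_rot": [-0.003, -0.002, 0], "claw": 5},
    {"delta_pos": [-0.0015, 0.0015, 0.011], "delta_rot": [-0.003, -0.002, 0], "claw": 5},
    {"delta_pos": [-0.0015, 0.0015, 0.014], "delta_rot": [-0.003, -0.002, 0], "claw": 5},
    {"delta_pos": [-0.0015, 0.0015, 0.017], "delta_rot": [-0.003, -0.002, 0], "claw": 5},
    {"delta_pos": [-0.0015, 0.0015, 0.0175], "delta_rot": [-0.003, -0.002, 0], "claw": 5},
    {"delta_pos": [-0.0015, 0.0015, 0.0175], "delta_rot": [-0.003, -0.002, 0], "claw": 5}
  ]
}}

```text
time: 12.02
eef_pos: [0.5174, -0.3479, 0.0093]
tcp_rot: [0.753, 0.658, 0.0, -0.0]
contact_force: [0.4, -0.9, -1.6]
opening: 0.183
```

```bash
python3 dl.py .5175 -.3482 .0085 82.3
```

```text
t 12.02 at [ 0.5174 -0.3479  0.0093] yaw 82.34 F [ 0.4 -0.9 -1.6] op 0.183
dpos [-0.0003  0.0002  0.0008] drot [-0.     -0.0001  0.0007]
```

>>> {"api": "carry_out", "payload": {
  "commands": [
    {"delta_pos": [0, 0, 0.0008], "delta_rot": [0, 0, 0], "claw": 5},
    {"delta_pos": [0, 0, 0.001], "delta_rot": [0, 0, 0], "claw": 5},
    {"delta_pos": [0, 0, 0.001], "delta_rot": [0, 0, 0], "claw": 25},
    {"delta_pos": [0, 0, 0.001], "delta_rot": [0, 0, 0], "claw": 50},
    {"delta_pos": [0, 0, 0.001], "delta_rot": [0, 0, 0], "claw": 60},
    {"delta_pos": [0, 0, 0.001], "delta_rot": [0, 0, 0], "claw": 60},
    {"delta_pos": [0, 0, 0.001], "delta_rot": [0, 0, 0], "claw": 60}
  ]
}}

```text
time: 12.6
eef_pos: [0.5176, -0.348, 0.0086]
tcp_rot: [0.753, 0.658, 0.0, 0.0]
contact_force: [0.2, -0.9, 0.3]
opening: 0.599
```

>>> {"api": "carry_out", "payload": {
  "commands": [
    {"delta_pos": [0, 0, -0.02], "delta_rot": [0, 0, 0], "claw": 60},
    {"delta_pos": [0, 0, -0.05], "delta_rot": [0, 0, 0], "claw": 60},
    {"delta_pos": [0, 0, -0.085], "delta_rot": [0, 0, 0], "claw": 60},
    {"delta_pos": [0, 0, -0.12], "delta_rot": [0, 0, 0], "claw": 60},
    {"delta_pos": [0, 0, -0.15], "delta_rot": [0, 0, 0], "claw": 60},
    {"delta_pos": [0, 0, -0.17], "delta_rot": [0, 0, 0], "claw": 60},
    {"delta_pos": [0, 0, -0.175], "delta_rot": [0, 0, 0], "claw": 60},
    {"delta_pos": [0, 0, -0.175], "delta_rot": [0, 0, 0], "claw": 60}
  ]
}}

```text
time: 13.27
eef_pos: [0.5184, -0.3488, 0.1859]
tcp_rot: [0.753, 0.658, 0.0, 0.002]
contact_force: [-0.5, 0.4, 0.3]
opening: 0.598
```

```bash
python3 punch.py w16 s
```

```text
[ 0.5184 -0.3488  0.1859] [-0.     0.042  0.058 -0.    -0.013  0.   ]
rect ((312.5, 175.5), (109.0, 19.0), 90.0) [ 303  121   20  110 1951]
front [ 0.5252 -0.2957  0.046 ] back [ 0.5114 -0.3974  0.046 ] len 0.1026 width 0.0164 yaw 82.28 mid [ 0.5183 -0.3465  0.046 ]
ztop [0.0508 0.0541 0.0562]
```

View pics/w16.png

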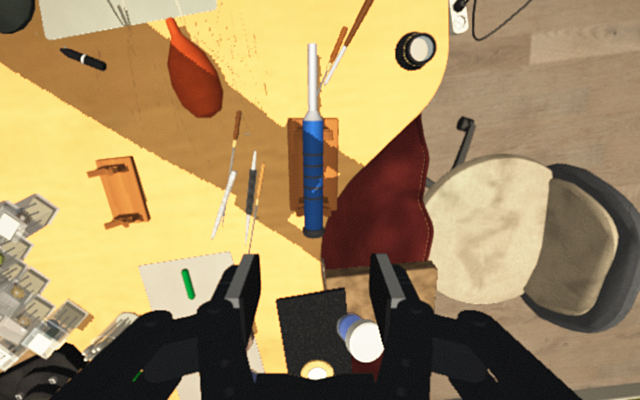

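```bash
python3 dl.py .554 -.016 .17 165; python3 -c "
from plant import ctrl;print(ctrl.get_state()['qpos'].round(3))"
```

```text
t 13.32 at [ 0.5174 -0.3479  0.1834] yaw 82.34 F [ 0.1  0.1 -1.5] op 0.603
dpos [ 0.3339 -0.008   0.0133] drot [ 3.0000e-04  8.0000e-04 -1.4427e+00]
[-0.755  0.203  1.74   0.     1.197 -0.621]
```

>>> {"api": "carry_out", "payload": {
  "commands": [
    {"delta_pos": [0.015, 0, 0], "delta_rot": [0, 0, -0.1], "claw": 60},
    {"delta_pos": [0.04, -0.001, 0], "delta_rot": [0, 0, -0.2], "claw": 60},
    {"delta_pos": [0.07, -0.002, 0], "delta_rot": [0, 0, -0.3], "claw": 60},
    {"delta_pos": [0.1, -0.003, 0.002], "delta_rot": [0, 0, -0.4], "claw": 60},
    {"delta_pos": [0.13, -0.003, 0.004], "delta_rot": [0, 0, -0.5], "claw": 60},
    {"delta_pos": [0.16, -0.004, 0.006], "delta_rot": [0, 0, -0.6], "claw": 60},
    {"delta_pos": [0.19, -0.005, 0.006], "delta_rot": [0, 0, -0.7], "claw": 60},
    {"delta_pos": [0.22, -0.006, 0.006], "delta_rot": [0, 0, -0.8], "claw": 60}
  ]
}}

```text
time: 13.98
eef_pos: [0.539, -0.127, 0.1737]
tcp_rot: [0.435, 0.9, -0.0, -0.003]
contact_force: [0.5, -0.2, -0.3]
opening: 0.6
```

```bash
python3 dl.py .554 -.016 .17 165; python3 -c "
from plant import ctrl;print(ctrl.get_state()['qpos'].round(3))"
```

```text
t 13.98 at [ 0.539  -0.127   0.1737] yaw 128.44 F [ 0.5 -0.2 -0.3] op 0.6
dpos [0.0776 0.0807 0.0038] drot [-0.001  -0.0052 -0.638 ]
[-0.415  0.064  1.914 -0.     1.169 -1.085]
```

>>> {"api": "carry_out", "payload": {
  "commands": [
    {"delta_pos": [0.02, 0.02, 0.002], "delta_rot": [0, 0, -0.1], "claw": 60},
    {"delta_pos": [0.04, 0.04, 0.004], "delta_rot": [0, -0.005, -0.2], "claw": 60},
    {"delta_pos": [0.06, 0.06, 0.004], "delta_rot": [0, -0.005, -0.3], "claw": 60},
    {"delta_pos": [0.07, 0.073, 0.004], "delta_rot": [0, -0.005, -0.4], "claw": 60},
    {"delta_pos": [0.0776, 0.0807, 0.004], "delta_rot": [0, -0.005, -0.5], "claw": 60},
    {"delta_pos": [0.0776, 0.0807, 0.004], "delta_rot": [0, -0.005, -0.6], "claw": 60},
    {"delta_pos": [0.0776, 0.0807, 0.004], "delta_rot": [0, -0.005, -0.638], "claw": 60},
    {"delta_pos": [0.0776, 0.0807, 0.004], "delta_rot": [0, -0.005, -0.638], "claw": 60}
  ]
}}

```text
time: 14.65
eef_pos: [0.5523, -0.0152, 0.1666]
tcp_rot: [0.13, 0.992, -0.0, -0.003]
contact_force: [-0.3, -0.3, 0.0]
opening: 0.602
```

```bash
python3 dl.py .554 -.016 .05 165; python3 - <<'E'
from h import *
cam,p,d=shot('wrist','w17'); P=cloud(cam,d); h=cv2.cvtColor(p,cv2.COLOR_RGB2HSV)
m=((h[...,0]<5)|(h[...,0]>174))&(h[...,1]>170)&(P[...,2]>.09)&(P[...,2]<.1)
r=cv2.minAreaRect((P[m][:,:2]*1000).astype(np.float32)); print('red top',m.sum(),r,np.median(P[m][:,2]))
E
```

```text
t 14.65 at [ 0.5523 -0.0152  0.1666] yaw 165.08 F [-0.3 -0.3  0. ] op 0.602
dpos [-2.600e-03 -1.000e-04  1.166e-01] drot [-0.0012 -0.006   0.0013]
red top 2480 ((569.1443481445312, -19.817033767700195), (17.372190475463867, 86.40415954589844), 75.6749038696289) 0.0951889868245752
```

View pics/w17.png

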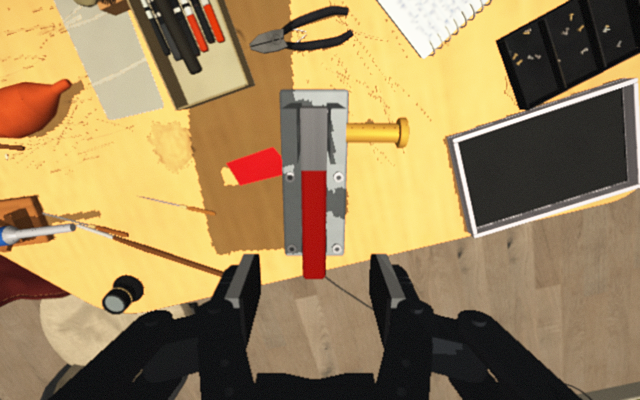

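>>> {"api": "carry_out", "payload": {
  "commands": [
    {"delta_pos": [-0.002, 0, 0.02], "delta_rot": [-0.001, -0.006, 0], "claw": 60},
    {"delta_pos": [-0.002, 0, 0.045], "delta_rot": [-0.001, -0.006, 0], "claw": 60},
    {"delta_pos": [-0.002, 0, 0.07], "delta_rot": [-0.001, -0.006, 0], "claw": 60},
    {"delta_pos": [-0.002, 0, 0.09], "delta_rot": [-0.001, -0.006, 0], "claw": 60},
    {"delta_pos": [-0.002, 0, 0.105], "delta_rot": [-0.001, -0.006, 0], "claw": 60},
    {"delta_pos": [-0.002, 0, 0.114], "delta_rot": [-0.001, -0.006, 0], "claw": 60},
    {"delta_pos": [-0.002, 0, 0.116], "delta_rot": [-0.001, -0.006, 0], "claw": 60},
    {"delta_pos": [-0.002, 0, 0.116], "delta_rot": [-0.001, -0.006, 0], "claw": 60}
  ]
}}

```text
time: 15.37
eef_pos: [0.553, -0.016, 0.0499]
tcp_rot: [0.131, 0.991, -0.0, -0.001]
contact_force: [-0.5, -0.2, 0.4]
opening: 0.595
```

```bash
python3 dl.py .554 -.016 .05 165; python3 - <<'E'
from h import *
cam,p,d=shot('wrist','w18'); P=cloud(cam,d)
for v in (246,250,254,258,262,270,280): print(v,[(u,*map(int,P[v,u]*1000)) for u in (230,240,248,255,314,374,382,390)])
# tray from w17
cam,p,d=load('wrist','w17'); P=cloud(cam,d); h=cv2.cvtColor(p,cv2.COLOR_RGB2HSV)
reg=(P[...,0]>.5)&(P[...,1]>.08)&(P[...,1]<.32)
for nm,m in (('liner',reg&(h[...,2]<75)&(P[...,2]<.010)&(P[...,2]>-.01)),('rim',reg&(P[...,2]>.0125)&(P[...,2]<.022)&(h[...,2]>90))):
    k,lab,s,c=cv2.connectedComponentsWithStats(m.astype(np.uint8))
    for i in np.argsort(-s[1:,4])[:2]+1:
        Q=P[lab==i]; print(nm,s[i],cv2.minAreaRect((Q[:,:2]*1000).astype(np.float32)),np.median(Q[:,2]))
E
```

```text
t 15.37 at [ 0.553  -0.016   0.0499] yaw 164.91 F [-0.5 -0.2  0.4] op 0.595
dpos [-0.0009  0.0003 -0.0001] drot [-0.0003 -0.0016 -0.0015]
246 [(230, 559, -76, 0), (240, 561, -69, 0), (248, 562, -64, 0), (255, 564, -60, 0), (314, 528, -8, 95), (374, 585, 18, 0), (382, 586, 23, 0), (390, 588, 28, 0)]
250 [(230, 562, -77, 0), (240, 564, -71, -1), (248, 566, -65, -1), (255, 567, -61, 0), (314, 529, -9, 95), (374, 589, 17, -2), (382, 590, 22, -1), (390, 591, 28, 0)]
254 [(230, 565, -79, -1), (240, 567, -72, -1), (248, 535, -41, 72), (255, 536, -38, 71), (314, 531, -9, 95), (374, 550, 13, 72), (382, 551, 16, 72), (390, 594, 27, -1)]
258 [(230, 568, -79, 0), (240, 570, -73, 0), (248, 535, -40, 76), (255, 537, -37, 75), (314, 533, -9, 95), (374, 550, 12, 75), (382, 551, 15, 76), (390, 597, 27, -1)]
262 [(230, 571, -80, 0), (240, 535, -43, 79), (248, 535, -39, 79), (255, 537, -37, 78), (314, 534, -10, 95), (374, 550, 12, 78), (382, 550, 15, 79), (390, 552, 18, 79)]
270 [(230, 538, -49, 78), (240, 535, -42, 85), (248, 536, -38, 85), (255, 540, -38, 79), (314, 537, -11, 95), (374, 553, 11, 79), (382, 550, 14, 86), (390, 551, 17, 85)]
280 [(230, 538, -46, 87), (240, 535, -40, 94), (248, 536, -37, 93), (255, 544, -39, 80), (314, 541, -12, 95), (374, 557, 10, 80), (382, 549, 12, 94), (390, 551, 15, 93)]
liner [  459    88   168   138 14335] ((596.8743286132812, 204.82989501953125), (92.80460357666016, 152.97799682617188), 4.376793384552002) 0.004850332670508273
liner [ 515   54   49   53 1529] ((517.7041625976562, 203.33145141601562), (39.140872955322266, 32.14677429199219), 8.369629859924316) 0.0022303621135870144
rim [ 452   78  188  160 2950] ((595.3861083984375, 202.0164794921875), (105.77759552001953, 165.3626251220703), 4.32405424118042) 0.016083883278556976
rim [565  53  75  39 102] ((525.0743408203125, 250.2449188232422), (1.7782678604125977, 66.41152954101562), 13.413719177246094) 0.015215280375745571
```

View pics/w18.png

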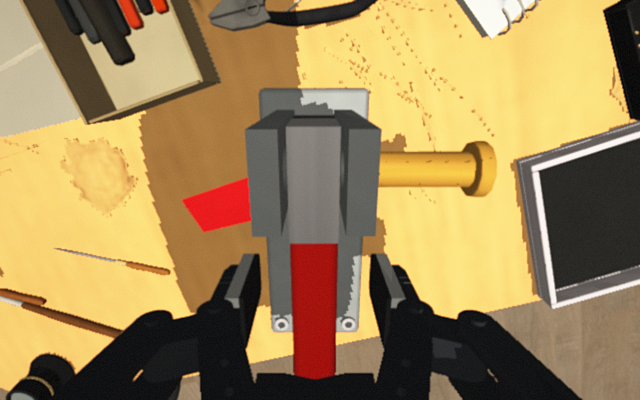

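>>> {"api": "carry_out", "payload": {
  "commands": [
    {"delta_pos": [0, 0, 0.001], "delta_rot": [0, 0, 0], "claw": 40},
    {"delta_pos": [0, 0, 0.001], "delta_rot": [0, 0, 0], "claw": 5},
    {"delta_pos": [0, 0, 0.001], "delta_rot": [0, 0, 0], "claw": 5},
    {"delta_pos": [0, 0, 0.001], "delta_rot": [0, 0, 0], "claw": 5},
    {"delta_pos": [0, 0, 0.001], "delta_rot": [0, 0, 0], "claw": 5},
    {"delta_pos": [0, 0, 0.001], "delta_rot": [0, 0, 0], "claw": 5}
  ],
  "force": 70
}}

```text
time: 15.92
eef_pos: [0.5548, -0.0164, 0.0514]
tcp_rot: [0.131, 0.991, -0.0, 0.001]
contact_force: [-0.7, 0.2, 6.0]
opening: 0.2
```

>>> {"api": "carry_out", "payload": {
  "commands": [
    {"delta_pos": [0, 0, -0.004], "delta_rot": [0, 0, 0], "claw": 5},
    {"delta_pos": [0, 0, -0.01], "delta_rot": [0, 0, 0], "claw": 5},
    {"delta_pos": [0, 0, -0.015], "delta_rot": [0, 0, 0], "claw": 5},
    {"delta_pos": [0, 0, -0.015], "delta_rot": [0, 0, 0], "claw": 5}
  ]
}}

```text
time: 16.25
eef_pos: [0.5552, -0.0164, 0.0673]
tcp_rot: [0.131, 0.991, -0.0, 0.002]
contact_force: [0.3, 0.0, -2.1]
opening: 0.199
```

```bash
python3 dl.py .554 -.016 .05 165; python3 - <<'E'
from h import *
cam,p,d=shot('wrist','w19');_,p,_=shot('scene','s19'); crop(p,260,120,420,240,5,'s19c.png')
E
```

```text
t 16.25 at [ 0.5552 -0.0164  0.0673] yaw 164.93 F [ 0.3  0.  -2.1] op 0.199
dpos [0.0014 0.0001 0.0173] drot [-0.      0.0042 -0.0012]
```

View pics/w19.png

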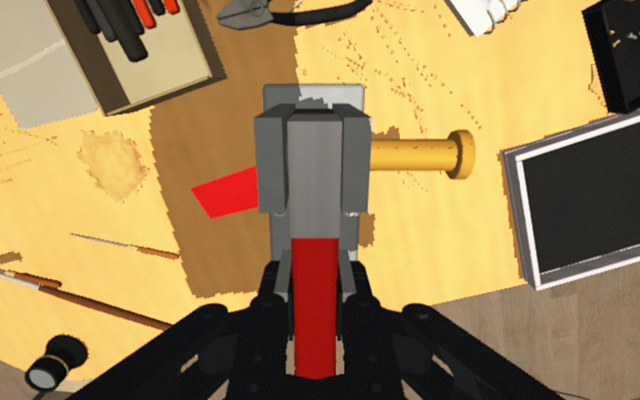

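View pics/s19c.png

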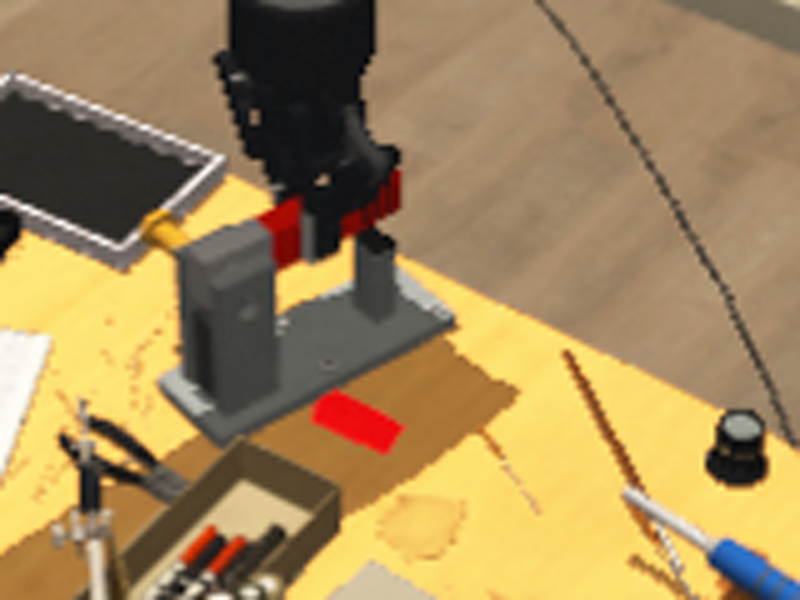

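>>> {"api": "carry_out", "payload": {
  "commands": [
    {"delta_pos": [0, 0, -0.015], "delta_rot": [0, 0, 0], "claw": 5},
    {"delta_pos": [0, 0, -0.035], "delta_rot": [0, 0, 0], "claw": 5},
    {"delta_pos": [0, 0, -0.06], "delta_rot": [0, 0, 0], "claw": 5},
    {"delta_pos": [0, 0, -0.08], "delta_rot": [0, 0.004, 0], "claw": 5},
    {"delta_pos": [0, 0, -0.09], "delta_rot": [0, 0.004, 0], "claw": 5},
    {"delta_pos": [0, 0, -0.09], "delta_rot": [0, 0.004, 0], "claw": 5}
  ]
}}

```text
time: 16.85
eef_pos: [0.5562, -0.0166, 0.1591]
tcp_rot: [0.131, 0.991, -0.0, 0.002]
contact_force: [0.3, -1.1, -1.6]
opening: 0.198
```

```bash
python3 dl.py .5958 .1963 .13 94.3
```

```text
t 16.85 at [ 0.5562 -0.0166  0.1591] yaw 164.93 F [ 0.3 -1.1 -1.6] op 0.198
dpos [0.0172 0.2159 0.0291] drot [0.0027 0.0036 1.2328]
```

>>> {"api": "carry_out", "payload": {
  "commands": [
    {"delta_pos": [0.001, 0.015, 0], "delta_rot": [0, 0, 0.08], "claw": 5},
    {"delta_pos": [0.003, 0.04, 0], "delta_rot": [0, 0, 0.18], "claw": 5},
    {"delta_pos": [0.005, 0.065, 0], "delta_rot": [0, 0, 0.28], "claw": 5},
    {"delta_pos": [0.007, 0.09, 0], "delta_rot": [0, 0, 0.38], "claw": 5},
    {"delta_pos": [0.009, 0.115, 0], "delta_rot": [0, 0, 0.48], "claw": 5},
    {"delta_pos": [0.011, 0.14, 0.005], "delta_rot": [0, 0, 0.58], "claw": 5},
    {"delta_pos": [0.013, 0.165, 0.01], "delta_rot": [0, 0, 0.68], "claw": 5},
    {"delta_pos": [0.015, 0.185, 0.015], "delta_rot": [0, 0, 0.78], "claw": 5}
  ]
}}

```text
time: 17.52
eef_pos: [0.5887, 0.1676, 0.1415]
tcp_rot: [0.5, 0.866, -0.0, 0.001]
contact_force: [-0.5, -0.2, -2.5]
opening: 0.201
```

```bash
python3 dl.py .5958 .1963 .12 94.3
```

```text
t 17.52 at [0.5887 0.1676 0.1415] yaw 120.0 F [-0.5 -0.2 -2.5] op 0.201
dpos [0.0214 0.0205 0.0215] drot [0.0006 0.0012 0.4485]
```

>>> {"api": "carry_out", "payload": {
  "commands": [
    {"delta_pos": [0.007, 0.007, 0.005], "delta_rot": [0, 0, 0.1], "claw": 5},
    {"delta_pos": [0.014, 0.014, 0.01], "delta_rot": [0, 0, 0.2], "claw": 5},
    {"delta_pos": [0.0214, 0.0205, 0.015], "delta_rot": [0, 0, 0.3], "claw": 5},
    {"delta_pos": [0.0214, 0.0205, 0.02], "delta_rot": [0, 0, 0.4], "claw": 5},
    {"delta_pos": [0.0214, 0.0205, 0.02], "delta_rot": [0, 0, 0.4485], "claw": 5},
    {"delta_pos": [0.0214, 0.0205, 0.02], "delta_rot": [0, 0, 0.4485], "claw": 5},
    {"delta_pos": [0.0214, 0.0205, 0.02], "delta_rot": [0, 0, 0.4485], "claw": 5}
  ]
}}

```text
time: 18.1
eef_pos: [0.5947, 0.1961, 0.1194]
tcp_rot: [0.68, 0.734, -0.001, -0.0]
contact_force: [-0.2, -0.0, -2.0]
opening: 0.199
```

```bash
python3 dl.py .5958 .1963 -.005 94.3; python3 - <<'E'
from h import *
cam,p,d=shot('wrist','w20'); P=cloud(cam,d); h=cv2.cvtColor(p,cv2.COLOR_RGB2HSV)
print(ctrl.get_state()['eef_pos'])
# lever top in tool frame
m=(P[...,2]>.1)&(abs(P[...,0]-.596)<.012)&(P[...,1]>.212)&(P[...,1]<.29)
print('lever front end y',np.nanmax(P[m][:,1]),'z top',[ (round(y,3),np.median(P[m&(abs(P[...,1]-y)<.004)][:,2]).round(4)) for y in (.22,.23,.24,.25,.26)])
E
```

```text
t 18.1 at [0.5947 0.1961 0.1194] yaw 94.38 F [-0.2 -0.  -2. ] op 0.199
dpos [0.0002 0.0014 0.1244] drot [-0.0023  0.0013  0.0013]
[0.59506627 0.19610646 0.12000384]
lever front end y 0.26861768267497865 z top [(0.22, np.float64(0.1633)), (0.23, np.float64(0.1634)), (0.24, np.float64(0.1634)), (0.25, np.float64(0.1635)), (0.26, np.float64(0.1635))]
```

View pics/w20.png

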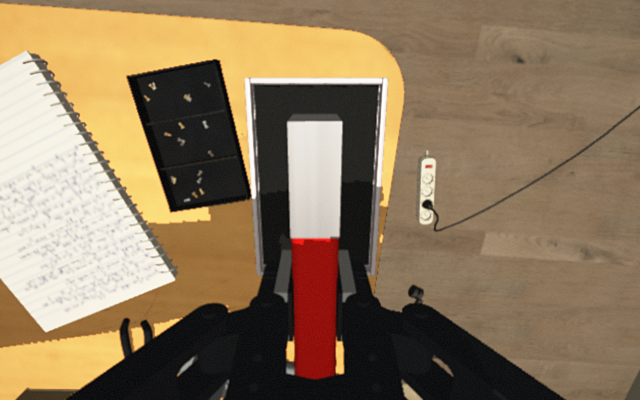

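>>> {"api": "carry_out", "payload": {
  "commands": [
    {"delta_pos": [0, 0.001, 0.02], "delta_rot": [-0.002, 0.001, 0], "claw": 5},
    {"delta_pos": [0, 0.001, 0.045], "delta_rot": [-0.002, 0.001, 0], "claw": 5},
    {"delta_pos": [0, 0.001, 0.07], "delta_rot": [-0.002, 0.001, 0], "claw": 5},
    {"delta_pos": [0, 0.001, 0.09], "delta_rot": [-0.002, 0.001, 0], "claw": 5},
    {"delta_pos": [0, 0.001, 0.105], "delta_rot": [-0.002, 0.001, 0], "claw": 5},
    {"delta_pos": [0, 0.001, 0.115], "delta_rot": [-0.002, 0.001, 0], "claw": 5},
    {"delta_pos": [0, 0.001, 0.12], "delta_rot": [-0.002, 0.001, 0], "claw": 5},
    {"delta_pos": [0, 0.001, 0.122], "delta_rot": [-0.002, 0.001, 0], "claw": 5}
  ]
}}

```text
time: 18.82
eef_pos: [0.5956, 0.1959, -0.0027]
tcp_rot: [0.68, 0.734, -0.0, -0.0]
contact_force: [0.4, -0.2, -2.9]
opening: 0.202
```

```bash
python3 dl.py .5958 .1963 -.0088 94.3
```

```text
t 18.82 at [ 0.5956  0.1959 -0.0027] yaw 94.38 F [ 0.4 -0.2 -2.9] op 0.202
dpos [0.0004 0.0002 0.0061] drot [-0.0004  0.0003  0.0013]
```

>>> {"api": "carry_out", "payload": {
  "commands": [
    {"delta_pos": [0, 0, 0.002], "delta_rot": [0, 0, 0], "claw": 5},
    {"delta_pos": [0, 0, 0.004], "delta_rot": [0, 0, 0], "claw": 5},
    {"delta_pos": [0, 0, 0.005], "delta_rot": [0, 0, 0], "claw": 5},
    {"delta_pos": [0, 0, 0.006], "delta_rot": [0, 0, 0], "claw": 5},
    {"delta_pos": [0, 0, 0.006], "delta_rot": [0, 0, 0], "claw": 5},
    {"delta_pos": [0, 0, 0.006], "delta_rot": [0, 0, 0], "claw": 5}
  ]
}}

```text
time: 19.32
eef_pos: [0.5958, 0.1959, -0.0084]
tcp_rot: [0.68, 0.734, 0.0, 0.0]
contact_force: [-0.4, 0.0, -2.2]
opening: 0.199
```

Not yet touching; I'll lower by small steps.

>>> {"api": "carry_out", "payload": {
  "commands": [
    {"delta_pos": [0, 0, 0.0007], "delta_rot": [0, 0, 0], "claw": 5},
    {"delta_pos": [0, 0, 0.0014], "delta_rot": [0, 0, 0], "claw": 5},
    {"delta_pos": [0, 0, 0.0014], "delta_rot": [0, 0, 0], "claw": 5}
  ]
}}

```text
time: 19.57
eef_pos: [0.5961, 0.196, -0.0093]
tcp_rot: [0.68, 0.734, 0.0, 0.0]
contact_force: [-0.3, -0.3, -0.5]
opening: 0.201
```

>>> {"api": "carry_out", "payload": {
  "commands": [
    {"delta_pos": [0, 0, 0.0007], "delta_rot": [0, 0, 0], "claw": 5},
    {"delta_pos": [0, 0, 0.0007], "delta_rot": [0, 0, 0], "claw": 22},
    {"delta_pos": [0, 0, 0.0007], "delta_rot": [0, 0, 0], "claw": 28},
    {"delta_pos": [0, 0, 0.0007], "delta_rot": [0, 0, 0], "claw": 40},
    {"delta_pos": [0, 0, 0.0007], "delta_rot": [0, 0, 0], "claw": 40},
    {"delta_pos": [0, 0, 0.0007], "delta_rot": [0, 0, 0], "claw": 40}
  ]
}}

```text
time: 20.07
eef_pos: [0.5962, 0.196, -0.01]
tcp_rot: [0.68, 0.734, 0.0, 0.0]
contact_force: [0.3, 0.4, 0.6]
opening: 0.399
```

>>> {"api": "carry_out", "payload": {
  "commands": [
    {"delta_pos": [0, 0, -0.015], "delta_rot": [0, 0, 0], "claw": 40},
    {"delta_pos": [0, 0, -0.04], "delta_rot": [0, 0, 0], "claw": 40},
    {"delta_pos": [0, 0, -0.075], "delta_rot": [0, 0, 0], "claw": 40},
    {"delta_pos": [0, 0, -0.11], "delta_rot": [0, 0, 0], "claw": 40},
    {"delta_pos": [0, 0, -0.145], "delta_rot": [0, 0, 0], "claw": 40},
    {"delta_pos": [0, 0, -0.17], "delta_rot": [0, 0, 0], "claw": 40},
    {"delta_pos": [0, 0, -0.18], "delta_rot": [0, 0, 0], "claw": 40},
    {"delta_pos": [0, 0, -0.18], "delta_rot": [0, 0, 0], "claw": 40}
  ]
}}

```text
time: 20.73
eef_pos: [0.5982, 0.1964, 0.1748]
tcp_rot: [0.68, 0.734, 0.004, 0.003]
contact_force: [0.1, -0.0, -0.5]
opening: 0.4
```

```bash
python3 - <<'E'
from h import *
cam,p,d=shot('wrist','w21'); P=cloud(cam,d); 
_,p,_=shot('scene','s21'); crop(p,230,120,480,330,3,'s21c.png'); _,p,_=shot('side','d21'); crop(p,220,130,460,330,3,'d21c.png')
m=(P[...,2]>.028)&(P[...,2]<.06)&(abs(P[...,0]-.596)<.08)&(abs(P[...,1]-.2)<.1)
Q=P[m]; print('lever top',cv2.minAreaRect((Q[:,:2]*1000).astype(np.float32)),np.percentile(Q[:,2],[3,50,97]))
E
python3 head.py side0 d13 d14 d21
```

```text
lever top ((596.6640625, 203.28167724609375), (18.037826538085938, 128.55906677246094), 4.561434745788574) [0.03242509 0.03431341 0.03566049]
side0 47 head face x pct [25.9 27.4 28.4 29.4]
[0.5104 0.0235 0.0842]
d13 98 head face x pct [48.6 64.1 64.7 66.9]
[0.5192 0.0604 0.0848]
d14 99 head face x pct [48.5 63.1 65.5 66.8]
[0.5195 0.0606 0.0834]
d21 97 head face x pct [45.8 63.5 65.2 66.9]
[0.5174 0.0612 0.0852]
```

View pics/w21.png

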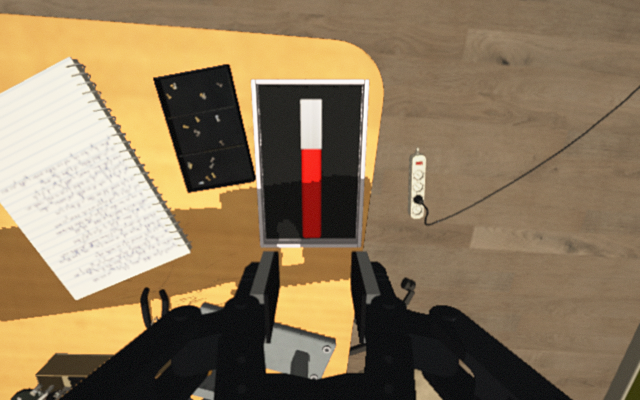

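View pics/s21c.png

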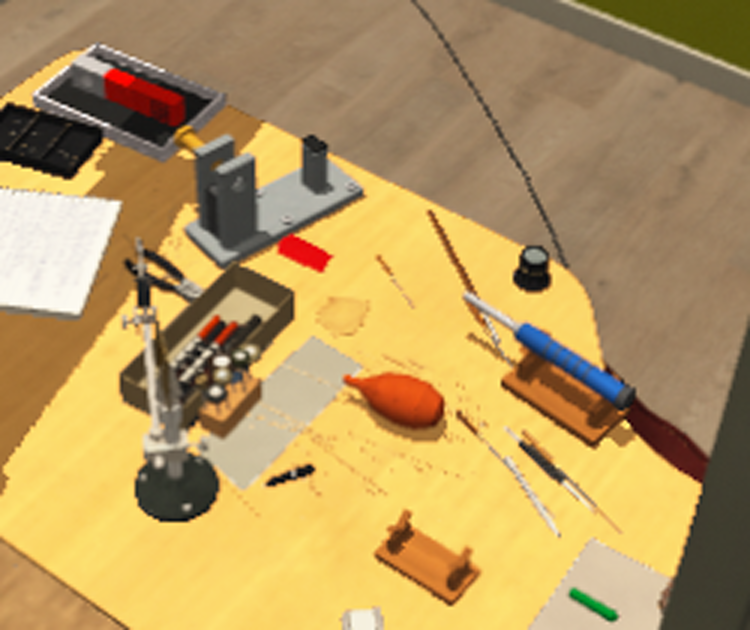

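View pics/d21c.png

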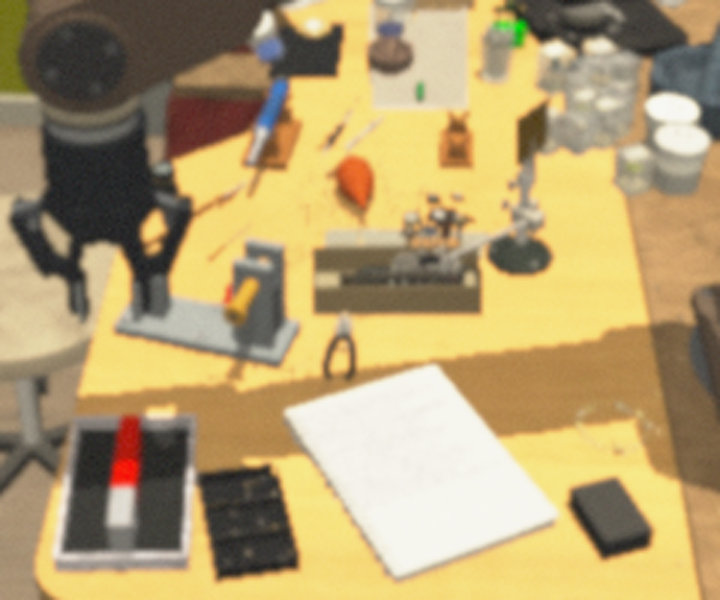

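```bash
python3 -c "
from plant import ctrl
print(ctrl.get_state()['dq'].round(3)); print(ctrl.sign_off())"
```

```text
[-0.001  0.02   0.018  0.001  0.     0.001]
the job is handed in; nothing more can be done
None
```

The job is done and handed in at about 21 s of robot time (limit 64 s). I took the punch from the larger cradle, drove the pin out, put the punch back, lifted the lever out and laid it in the tray.

**Last checks:**
- **Pin:** the head moved about 37 mm by depth (34 mm asked). The arm's own readings gave about 36.6 mm. It stayed there, still held in the far cheek, after the punch came out. The driving force was about 8 to 10 N.
- **Punch:** it lies at (0.518, −0.347) with its axis 46 mm up, within 2 mm of where it started.
- **Lever:** it lies flat in the tray, within about 2 mm of the centre. Its top is 34 mm up and it is in line with the tray to 0.3°. The gripper is open and clear of it.
- **Loose things:** the puffer, loupe and cutters look unmoved in the scene and side pictures. I compared these by eye and did not measure them.

**What disagreed:** the fingertips really stand about 20 mm behind the reported TCP, where the description says 17 mm ahead. My first grasp therefore closed on empty air above the punch without touching it. I measured the offset in the wrist and scene pictures and used it from then on.

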